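Spread a heap of mallet heads over the airing tray and set the fan

TASK

The freshly oiled mallet heads lie heaped in the airing tray: spread them in a single even layer over the tray floor, each lying flat, the middles of any two more than 10 cm apart and no quarter of the tray left bare (the thermometer counts as filling its own). Then turn the selector on the blue fan control to the green mark. Leave the thermometer where it stands in the tray, and everything else on the bench undisturbed.

Things in the scene. Friction and masses are not known exactly. Their poses are not given: they have to be found in the camera images.
- tray: fixed aluminium airing tray, inside 300 (x) x 420 (y) mm, walls 6 mm thick, 30 mm high over the bench; origin under its centre on the bench, floor surface 6 mm above the origin. Its quarters are bounded by its x and y axes
- head0: loose small mallet head, a medium brown wooden block 66 (x) x 50 (y) x 44 (z) mm, 0.11 kg, a dark or pale rectangular patch (the plugged mortise) on its 66 x 50 faces; origin at the middle of the block. Bottom of the heap, the middle one of a row of three lying on their 66 x 50 faces, side by side along their 50 mm sides
- head1: loose small mallet head, a pale wooden block 66 (x) x 50 (y) x 44 (z) mm, 0.11 kg, a dark or pale rectangular patch (the plugged mortise) on its 66 x 50 faces; origin at the middle of the block. Bottom of the heap, an outer one of the row
- head2: loose small mallet head, a dark wooden block 66 (x) x 50 (y) x 44 (z) mm, 0.11 kg, a dark or pale rectangular patch (the plugged mortise) on its 66 x 50 faces; origin at the middle of the block. Bottom of the heap, an outer one of the row
- head3: loose small mallet head, a pale wooden block 66 (x) x 50 (y) x 44 (z) mm, 0.11 kg, a dark or pale rectangular patch (the plugged mortise) on its 66 x 50 faces; origin at the middle of the block. On top of the row
- head4: loose small mallet head, a medium brown wooden block 66 (x) x 50 (y) x 44 (z) mm, 0.11 kg, a dark or pale rectangular patch (the plugged mortise) on its 66 x 50 faces; origin at the middle of the block. On top of the row
- thermo: loose dial thermometer standing in the tray, round steel foot 50 mm across, red dial 44 mm across, 70 mm tall; origin under its foot. Leave it alone
- fanbox: fixed blue fan control, 110 x 110 mm, 55 mm high, at the left or right of the tray; origin under its centre. Round the knob on its top are dots: white (off) towards its -x, then clockwise yellow, green and red
- selector (a joint): angle of the selector knob, rad, growing clockwise seen from above: white (off) 0, yellow 0.6, green 1.2, red 1.8, end stop 2.0. At 0 its pointer line points to the -x of the fan control. It stays where it is left
- selector_grip (a point): on the knob's axis, at the height to grip, 92 mm over the bench. The grip is an upright black bar 42 mm long, 14 mm wide, standing from 16 mm below to 7 mm above this point over a 44 mm disc; this frame's x axis runs along the bar (the pointer at its -x end) and turns with the knob
- bitstand: loose wooden stand of upright spade bits, 90 x 120 mm, 92 mm tall, on the other side of the tray from the fan control; origin under its centre
- glue: loose yellow glue bottle, 60 mm across, 160 mm tall, beyond the tray; origin under its centre
- waxtin: loose tin, 72 mm across, 60 mm tall, beyond the tray; origin under its centre
- hammer: loose hammer lying near the robot, 260 mm long; origin under its middle, x along the handle
- wrench: loose wrench lying near the robot, 180 mm long; origin under its middle, x along the handle
Mind the look-alikes: they are no part of the job. What is shaped like the head4 but orange or pink is not meant.

How it is judged:
On the way, in this order (a step that is already met when the one before it is completed fails the run):
1. the five heads lie spread in one layer in the tray (x of head0 in the frame of tray between -0.15 and 0.15 m and y of head0 in the frame of tray between -0.21 and 0.21 m and z of each of head0, head1, head2, head3, head4 in the frame of tray below 0.034 m and (angle between the z axis of head0 and the z axis of tray, either way round below 0.12 rad or angle between the y axis of head0 and the z axis of tray, either way round below 0.12 rad) and x of head1 in the frame of tray between -0.15 and 0.15 m and y of head1 in the frame of tray between -0.21 and 0.21 m and (angle between the z axis of head1 and the z axis of tray, either way round below 0.12 rad or angle between the y axis of head1 and the z axis of tray, either way round below 0.12 rad) and x of head2 in the frame of tray between -0.15 and 0.15 m and y of head2 in the frame of tray between -0.21 and 0.21 m and (angle between the z axis of head2 and the z axis of tray, either way round below 0.12 rad or angle between the y axis of head2 and the z axis of tray, either way round below 0.12 rad) and x of head3 in the frame of tray between -0.15 and 0.15 m and y of head3 in the frame of tray between -0.21 and 0.21 m and (angle between the z axis of head3 and the z axis of tray, either way round below 0.12 rad or angle between the y axis of head3 and the z axis of tray, either way round below 0.12 rad) and x of head4 in the frame of tray between -0.15 and 0.15 m and y of head4 in the frame of tray between -0.21 and 0.21 m and (angle between the z axis of head4 and the z axis of tray, either way round below 0.12 rad or angle between the y axis of head4 and the z axis of tray, either way round below 0.12 rad) and horizontal distance between head0 and head1 above 0.1 m and horizontal distance between each of head0, head1 and head2 above 0.1 m and horizontal distance between each of head0, head1, head2 and head3 above 0.1 m and horizontal distance between each of head0, head1, head2, head3 and head4 above 0.1 m and ((x of head0 in the frame of tray below 0 m and y of head0 in the frame of tray below 0 m) or (x of head1 in the frame of tray below 0 m and y of head1 in the frame of tray below 0 m) or (x of head2 in the frame of tray below 0 m and y of head2 in the frame of tray below 0 m) or (x of head3 in the frame of tray below 0 m and y of head3 in the frame of tray below 0 m) or (x of head4 in the frame of tray below 0 m and y of head4 in the frame of tray below 0 m) or (x of thermo in the frame of tray below 0 m and y of thermo in the frame of tray below 0 m)) and ((x of head0 in the frame of tray below 0 m and y of head0 in the frame of tray above 0 m) or (x of head1 in the frame of tray below 0 m and y of head1 in the frame of tray above 0 m) or (x of head2 in the frame of tray below 0 m and y of head2 in the frame of tray above 0 m) or (x of head3 in the frame of tray below 0 m and y of head3 in the frame of tray above 0 m) or (x of head4 in the frame of tray below 0 m and y of head4 in the frame of tray above 0 m) or (x of thermo in the frame of tray below 0 m and y of thermo in the frame of tray above 0 m)) and ((x of head0 in the frame of tray above 0 m and y of head0 in the frame of tray below 0 m) or (x of head1 in the frame of tray above 0 m and y of head1 in the frame of tray below 0 m) or (x of head2 in the frame of tray above 0 m and y of head2 in the frame of tray below 0 m) or (x of head3 in the frame of tray above 0 m and y of head3 in the frame of tray below 0 m) or (x of head4 in the frame of tray above 0 m and y of head4 in the frame of tray below 0 m) or (x of thermo in the frame of tray above 0 m and y of thermo in the frame of tray below 0 m)) and ((x of head0 in the frame of tray above 0 m and y of head0 in the frame of tray above 0 m) or (x of head1 in the frame of tray above 0 m and y of head1 in the frame of tray above 0 m) or (x of head2 in the frame of tray above 0 m and y of head2 in the frame of tray above 0 m) or (x of head3 in the frame of tray above 0 m and y of head3 in the frame of tray above 0 m) or (x of head4 in the frame of tray above 0 m and y of head4 in the frame of tray above 0 m) or (x of thermo in the frame of tray above 0 m and y of thermo in the frame of tray above 0 m))), for 0.2 s.
2. then the selector is turned to the green mark (value of joint selector between 1.05 and 1.35 rad), for 0.2 s.
At the end, for the whole second after the job is handed in: Five heads flat (66 x 50 or 66 x 44 face down within 0.12 rad) and at rest on the tray floor, all pairs over 100 mm apart centre to centre, each tray quarter holding the centre of a head or the thermometer; selector within 0.15 rad of green (1.2 rad) (all of step 1 and all of step 2 and linear speed of each of head0, head1, head2, head3, head4 below 0.02 m/s); the robot touches nothing.
It fails at once if the thermometer is shifted more than 15 mm or tipped (distance of thermo from where it was at the start of the episode above 0.015 m or angle between thermo's own z axis and vertical above 0.3 rad).
It fails at once if another thing on the bench is shifted more than 25 mm (distance of any of bitstand, glue, waxtin, hammer, wrench from where it was at the start of the episode above 0.025 m).
It also fails if it takes over 72 s, if anything falls off the work surface, if the arm or the gripper's body presses on something with over 40 N, if the wrist force passes 120 N, or if a joint passes its speed limit or range.

ROBOT

A 6-joint arm with a two-finger parallel gripper is mounted at the origin on the work surface. World frame = base frame: x ahead of the robot, y to its left, z up, the work surface at z = 0. Lengths are in m, angles in rad, forces in N, time in s.
With the tool pointing down it reaches from about 0.35 to 0.775 m from the base axis. Payload 5.5 kg.
Tool frame: the origin (TCP) lies at the very end of the fingers, on their centre line; the grasp point (between the pads) lies 19 mm behind it; x points along the fingers, y is the direction in which the jaws open and shut, and the axes are right-handed (so a half turn about x gives the same grasp; the last joint's range is limited). The gripper opens to 85 mm and grips with 20 to 120 N. Pads are 22 mm wide; open, the fingers measure 114 mm over their backs; the gripper's body (76 mm by 85 mm) begins 54 mm behind the grasp point. The pads swing forward as they close: fully open they stand 13 mm farther back than shut.
Start: joints at [1.14, 0.313, 0.046, 1.304, 0, 1.431], TCP at [0.165, 0.551, 0.194] pointing down, gripper open.
Joint ranges: [-2.76, 2.76], [-0.86, 1.69], [-1.03, 1.26], [-2.2, 2.34], [-1.47, 1.5], [-3.14, 3.14]. Speed limits (rad/s): [2.57, 2.57, 3.14, 3.14, 3.14, 3.14].

INTERFACE

Orientations are given as a unit quaternion [w, x, y, z].
In Python, from workcell import env gives the robot as it stands.
- The arm moves only by the tool drive_tool, never from a script. Its argument "plan" is a list that holds one entry, the list of rows, each a list of 7 numbers: the shift along the tool's x, y, z in cm, then the turn, a rotation vector about the tool's x, y, z in degrees, then the opening, from 0 (shut) to 1 (fully open). In form: [[[tx, ty, tz, wx, wy, wz, fingers], ...]]. A call has exactly 5 rows; each row shifts and turns the commanded pose from where the row before left it, along the tool's axes as they then stand; what a row does not reach is not made up. A row lasts 1/12 s, in which the tool goes at most 41.7 mm and 7.16 degrees, less where a joint would pass 70% of its speed; a pose out of reach is approached as far as the arm can. A call with a gripper value outside its range is refused whole. The fingers move at their own pace and stop on an object; "squeeze" is the grip in N (left out, the last holds). Time passes only in rows, so rows that do not move let the fingers close, or fill a call up. It gives the time, the measured TCP pose, the force and the opening at its end, in the units of the state.
- env.get_state(): the state, without advancing time (a new reading comes with each control period).
- env.read_camera(name): name is "scene" or "side" or "wrist"; returns the picture (384x512x3 uint8, red, green, blue); there is no depth.
- env.camera_model(name): a dict with "camera_matrix" (3x3 intrinsics, pixels), "camera_from_world" (4x4, takes a point from world to camera coordinates); the wrist camera has in their place "T_tool_cam" (4x4, takes a point from camera to tool coordinates, whose origin is the TCP and whose axes are the tool frame's). Camera axes: x right, y down, z forward; pixel columns grow to the right and rows downward; lengths in m; the calibration is good to about 2 mm. The wrist camera is an equidistant fisheye: a pixel r from the principal point sees the ray r / f radians off the axis. A picture is of the moment at which its call begins: read the wrist's pose just before it. camera_model takes no time and is no camera call.
- env.hand_in(): hands the job in, once; it reports no verdict.
The state is a dict: "clock": time; "joint_pos": joint angles; "qvel": joint speeds; "tau": joint torques, N m; "tcp_pos": TCP position; "orientation": TCP orientation; "wrist_force": force on the tool from outside, world axes, zero at the start; "ft_torque": the same for the moment, N m; "finger_gap": finger opening in m.
Only numpy, scipy, OpenCV 4.12 (cv2) and the standard library are available. Lean on these libraries where they do the work, as an engineer would, in place of code of your own. Each camera call takes 0.05 s, during which the arm holds its last target.

## Working session

There is one attempt and no reset: what is moved stays moved. The work goes in short steps, Python scripts to look and compute and a tool call to move; the robot and the scene stay as the last step left them, time stands still between calls to the robot, and variables do not carry over. Pictures are saved under pics/ and viewed, and the job is handed in when it is done.

Besides the shell and the picture viewer there is one more tool, called after "Request:" by a JSON object that holds its "op" and its "data". drive_tool: Moves the arm, as the interface text tells. Its arguments: {"type":"object","properties":{"plan":{"type":"array","items":{"type":"array","items":{"type":"array","items":{"type":"number"}}}},"squeeze":{"type":"number"}},"required":["plan"]}

```bash
mkdir -p pics; ls; python3 - <<'E'
from workcell import env
import cv2
print(env.get_state())
for n in ["scene","side","wrist"]:
    im=env.read_camera(n); cv2.imwrite(f"pics/{n}0.png",im[:,:,::-1]); print(n,env.camera_model(n))
E
```

```text
pics
{'clock': 0.0, 'joint_pos': array([ 1.14037347e+00,  3.14013830e-01,  4.49612402e-02,  1.30357805e+00,
       -2.88644415e-05,  1.43120775e+00]), 'qvel': array([-0.00094291, -0.00159134, -0.00086333,  0.00105825, -0.00016089,
        0.00028617]), 'tau': array([-4.97153051e-04, -4.80630040e+01,  2.98533493e+01,  1.95390685e-02,
       -3.30173043e-04,  4.21242945e-06]), 'tcp_pos': array([0.16465012, 0.55031685, 0.19269403]), 'orientation': array([ 0.69947081,  0.10183815,  0.69981591, -0.10308862]), 'wrist_force': array([-0.40252518,  0.23264951,  0.19688768]), 'ft_torque': array([-0.07703266, -0.03069004, -0.03104581]), 'finger_gap': 0.08554593189894887}
scene {'camera_matrix': array([[463.08360467,   0.        , 253.47711622],
       [  0.        , 463.08360467, 184.90658436],
       [  0.        ,   0.        ,   1.        ]]), 'camera_from_world': array([[-0.58501304,  0.81099067, -0.00733957,  0.28812251],
       [ 0.55256857,  0.39194177, -0.73556076, -0.22360846],
       [-0.59365623, -0.43436825, -0.677419  ,  1.80983074],
       [ 0.        ,  0.        ,  0.        ,  
[... 294 characters left out ...]
, -0.65154105, -0.73405944,  0.17160394],
       [ 0.17833338,  0.71235376, -0.67878518,  1.14091825],
       [ 0.        ,  0.        ,  0.        ,  1.        ]])}
wrist {'camera_matrix': array([[297.31863964,   0.        , 258.1421459 ],
       [  0.        , 297.31863964, 191.01857086],
       [  0.        ,   0.        ,   1.        ]]), 'T_tool_cam': array([[ 3.51303323e-04, -3.08736579e-01,  9.51147518e-01,
        -1.80100905e-01],
       [ 9.99999926e-01,  2.55622852e-04, -2.86373214e-04,
         1.47085184e-04],
       [-1.54721155e-04,  9.51147549e-01,  3.08736646e-01,
        -7.95868740e-02],
       [ 0.00000000e+00,  0.00000000e+00,  0.00000000e+00,
         1.00000000e+00]])}
```

View pics/scene0.png

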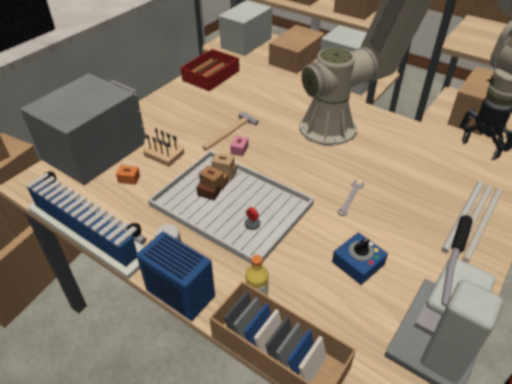

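View pics/side0.png

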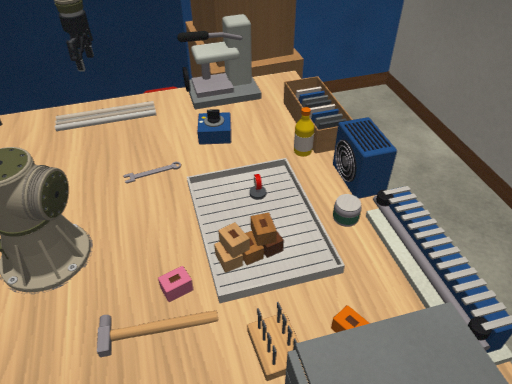

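View pics/wrist0.png

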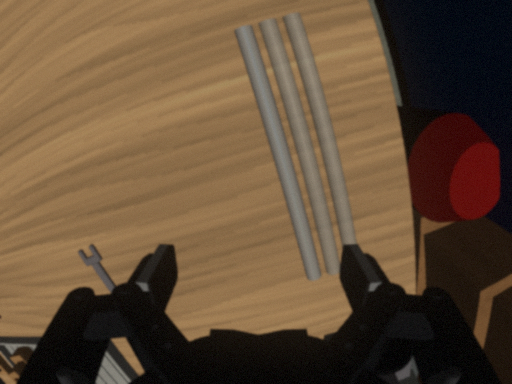

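```bash
cat > h.py <<'E'
import numpy as np, cv2
from workcell import env
def ray(n,u,v,st=None):
    m=env.camera_model(n);K=m["camera_matrix"]
    if n=="wrist":
        from scipy.spatial.transform import Rotation as R
        dx,dy=u-K[0,2],v-K[1,2];r=np.hypot(dx,dy);th=r/K[0,0]
        d=np.array([np.sin(th)*dx/r,np.sin(th)*dy/r,np.cos(th)])
        T=np.array(m["T_tool_cam"]);q=st["orientation"];Rt=R.from_quat([q[1],q[2],q[3],q[0]]).as_matrix()
        return st["tcp_pos"]+Rt@T[:3,3],Rt@T[:3,:3]@d
    T=np.array(m["camera_from_world"]);d=np.linalg.solve(K,[u,v,1.])
    return -T[:3,:3].T@T[:3,3],T[:3,:3].T@d
def pt(n,u,v,z,st=None):
    o,d=ray(n,u,v,st);return o+d*(z-o[2])/d[2]
def proj(n,p):
    m=env.camera_model(n);T=np.array(m["camera_from_world"]);c=T[:3,:3]@np.asarray(p)+T[:3,3]
    c=m["camera_matrix"]@c;return c[:2]/c[2]
def crop(src,dst,x0,y0,x1,y1,s):
    im=cv2.imread(src)[y0:y1,x0:x1];cv2.imwrite(dst,cv2.resize(im,None,fx=s,fy=s,interpolation=cv2.INTER_CUBIC))
E
python3 - <<'E'
from h import *
crop("pics/side0.png","pics/c1.png",180,155,345,305,4.8)
crop("pics/scene0.png","pics/c2.png",140,140,320,265,4.4)
E
```

```text
(no output)
```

View pics/c1.png

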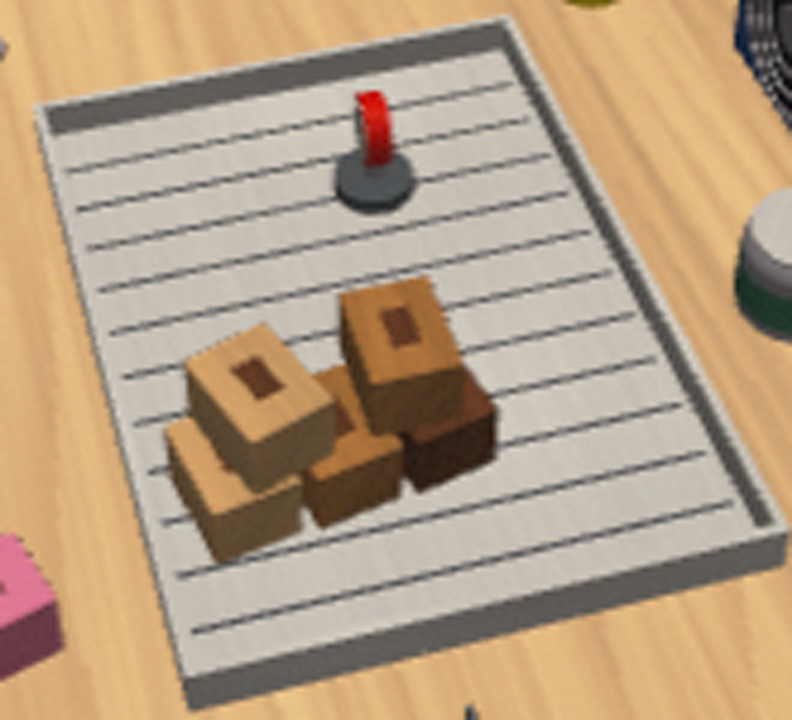

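View pics/c2.png

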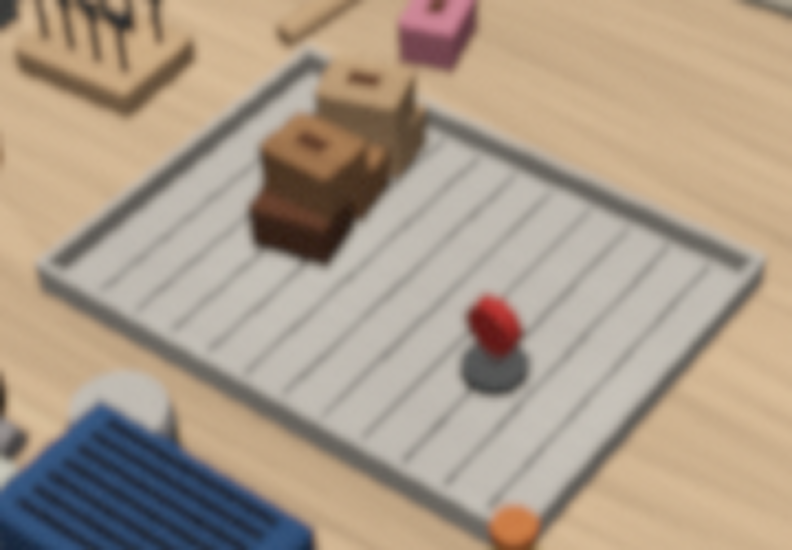

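```bash
python3 - <<'E'
from h import *
def P(L,z): return [pt("side",180+u/4.8,155+v/4.8,z)[:2] for u,v in L]
def Q(L,z): return [pt("scene",140+u/4.4,140+v/4.4,z)[:2] for u,v in L]
np.set_printoptions(precision=3,suppress=True)
c=P([(38,107),(508,18),(790,530),(188,685)],.03);print("tray side",np.array(c))
for a in range(4):print(np.linalg.norm(c[a]-c[(a+1)%4]))
c2=Q([(763,262),(505,545),(40,270),(310,50)],.03);print("tray scene",np.array(c2))
for n,L,z in [("h3",[(186,360),(266,323),(337,406),(258,445)],.094),("h4",[(340,293),(430,278),(463,367),(372,390)],.094),("h1top",[(218,515),(300,480)],.05),("h1bot",[(222,563),(302,525)],.006),("h0t",[(310,482),(400,447)],.05),("h0b",[(322,528),(402,490)],.006),("h2t",[(409,445),(495,410)],.05),("h2b",[(420,490),(497,455)],.006),("th",[(374,185)],.012)]:
    c=np.array(P(L,z));print(n,c.tolist(),c.mean(0),[np.linalg.norm(c[i]-c[i-1]).round(3) for i in range(len(c))],np.degrees(np.arctan2(*(c[1]-c[0])[::-1])) if len(c)>1 else'')
c=np.array(Q([(316,82),(357,56),(415,68),(376,105)],.094));print("h3 scene",c,c.mean(0))
c=np.array(Q([(262,152),(305,112),(366,130),(322,178)],.094));print("h4 scene",c,c.mean(0))
print("th",Q([(495,370)],.012))
crop("pics/side0.png","pics/c3.png",185,95,245,150,10)
crop("pics/scene0.png","pics/c4.png",325,225,395,285,10)
E
```

```text
tray side [[ 0.402  0.162]
 [ 0.708  0.162]
 [ 0.711 -0.263]
 [ 0.401 -0.268]]
0.30570354612912337
0.4253207139689944
0.30984037771304895
0.4306919844231316
tray scene [[ 0.406  0.173]
 [ 0.721  0.17 ]
 [ 0.715 -0.248]
 [ 0.406 -0.252]]
h3 [[0.4359855450151885, -0.12463157363972122], [0.4808524654976749, -0.11129910533203391], [0.5008891762231258, -0.17491711053469627], [0.45757818980782117, -0.18809906167935697]] [ 0.469 -0.15 ] [np.float64(0.067), np.float64(0.047), np.float64(0.067), np.float64(0.045)] 16.549625378697392
h4 [[0.52287375012178, -0.10148672410728954], [0.5708289320761141, -0.10420820878213877], [0.5682141424871979, -0.1678168054380721], [0.5203105394178021, -0.16973702553338899]] [ 0.546 -0.136] [np.float64(0.068), np.float64(0.048), np.float64(0.064), np.float64(0.048)] -3.2480850900156844
h1top [[0.4348852083410698, -0.19008660880373363], [0.4795246284137846, -0.18009236652590166]] [ 0.457 -0.185] [np.float64(0.046), np.float64(0.046)] 12.619740625849738
h1bot [[0.43543615915801714, -0.18661251856538175], [0.48086948368521504, -0.1745891046911875]] [ 0.458 -0.181]
[... 316 characters left out ...]
[ 0.514 -0.173] [np.float64(0.049), np.float64(0.049)] 14.693984374125774
h2t [[0.5386770980985894, -0.17361493208092182], [0.5881409631081489, -0.16365747910133588]] [ 0.563 -0.169] [np.float64(0.05), np.float64(0.05)] 11.381953894225227
h2b [[0.5463472142847089, -0.16961537229800305], [0.5927082076076435, -0.15846415569093175]] [ 0.57  -0.164] [np.float64(0.048), np.float64(0.048)] 13.524450766875846
th [[0.5865937787856772, 0.05492945285261819]] [0.587 0.055] [np.float64(0.0)] 
h3 scene [[ 0.493 -0.168]
 [ 0.45  -0.163]
 [ 0.436 -0.118]
 [ 0.488 -0.115]] [ 0.467 -0.141]
h4 scene [[ 0.576 -0.15 ]
 [ 0.524 -0.153]
 [ 0.514 -0.104]
 [ 0.573 -0.096]] [ 0.547 -0.126]
th [array([0.591, 0.067])]
```

View pics/c3.png

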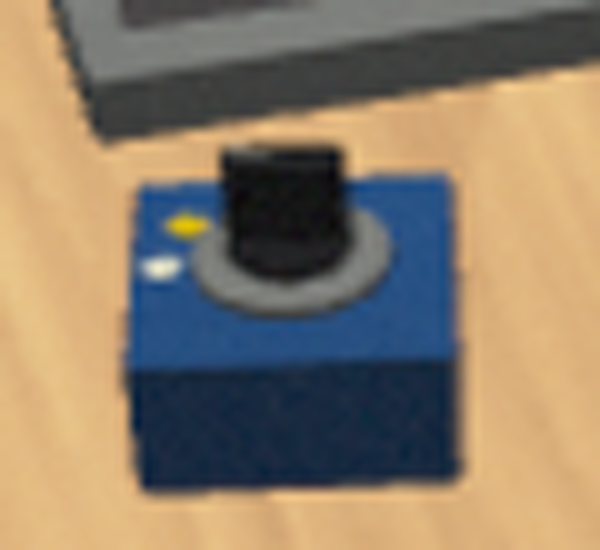

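View pics/c4.png

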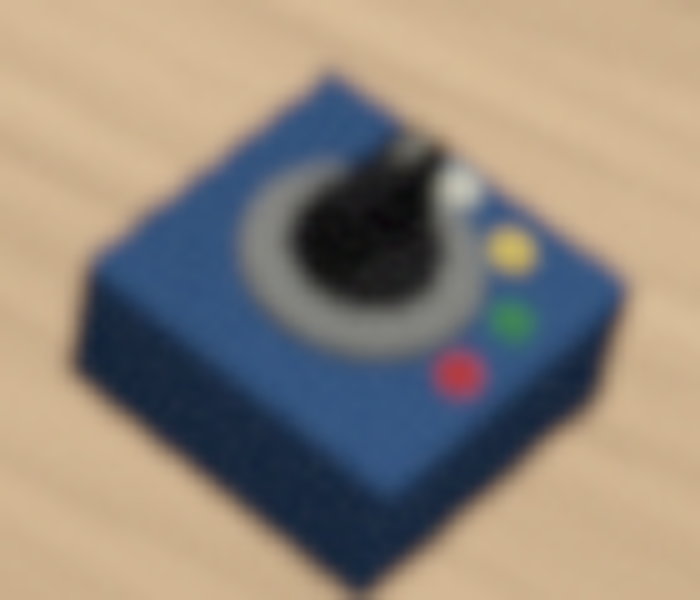

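```bash
cat >> h.py <<'E'
from scipy.spatial.transform import Rotation as R
def Rq(q): return R.from_quat([q[1],q[2],q[3],q[0]])
def go(x,y,z,phi,n,f,st=None,start=None,wz=True):
    """rows towards TCP x,y,z, jaw axis at world angle phi deg (mod 180), tool down; n rows"""
    st=st or env.get_state();p=np.array(st["tcp_pos"]) if start is None else start[0]
    r=Rq(st["orientation"]) if start is None else start[1]
    c=[]
    for k in (0,180):
        a=np.radians(phi+k);X=np.array([0,0,-1.]);Y=np.array([np.cos(a),np.sin(a),0])
        t=R.from_matrix(np.c_[X,Y,np.cross(X,Y)]);c.append((np.linalg.norm((r.inv()*t).as_rotvec()),t))
    t=min(c,key=lambda q:q[0])[1]
    T=np.array([x,y,z]);rows=[];pp,rr=p.copy(),r
    for i in range(n):
        k=n-i
        d=rr.inv().apply(T-pp)/k*100;w=np.degrees((rr.inv()*t).as_rotvec())/k
        d=np.round(d,1);w=np.round(w,0 if k>1 else 1)
        if np.linalg.norm(d)>4.17 or np.linalg.norm(w)>7.16:print("LIMIT",i,np.linalg.norm(d),np.linalg.norm(w))
        pp=pp+rr.apply(d/100);rr=rr*R.from_rotvec(np.radians(w));rows.append([*d.tolist(),*w.tolist(),f])
    for i in range(0,n,5):print(rows[i:i+5])
    print("end",pp.round(4),"err deg",np.degrees((rr.inv()*t).magnitude()).round(2))
    return pp,rr
def jaw(st):
    m=Rq(st["orientation"]).as_matrix();return np.degrees(np.arctan2(m[1,1],m[0,1])),m[:,0]
def s():
    st=env.get_state();print("t",round(st["clock"],2),"tcp",st["tcp_pos"].round(4),"jaw",jaw(st)[0].round(1),"x",jaw(st)[1].round(3),"gap",round(st["finger_gap"],4),"F",st["wrist_force"].round(1),"q",st["joint_pos"].round(2));return st
E
python3 - <<'E'
from h import *
s(); go(.45,-.13,.26,90,20,1)
E
```

```text
t 0.15 tcp [0.1647 0.5505 0.1929] jaw 73.3 x [-0.001 -0.001 -1.   ] gap 0.0852 F [0.7 0.5 0. ] q [1.14 0.31 0.05 1.3  0.   1.43]
[[-0.3, -2.9, 2.3, -1.0, -0.0, 0.0, 1], [-0.3, -2.9, 2.3, -1.0, -0.0, 0.0, 1], [-0.3, -2.9, 2.2, -1.0, -0.0, 0.0, 1], [-0.3, -3.0, 2.2, -1.0, -0.0, 0.0, 1], [-0.3, -3.0, 2.1, -1.0, -0.0, 0.0, 1]]
[[-0.3, -3.0, 2.1, -1.0, -0.0, 0.0, 1], [-0.3, -3.1, 2.0, -1.0, -0.0, 0.0, 1], [-0.3, -3.1, 2.0, -1.0, -0.0, 0.0, 1], [-0.4, -3.1, 1.9, -1.0, -0.0, 0.0, 1], [-0.3, -3.2, 1.9, -1.0, -0.0, 0.0, 1]]
[[-0.4, -3.2, 1.8, -1.0, -0.0, 0.0, 1], [-0.3, -3.3, 1.8, -1.0, -0.0, 0.0, 1], [-0.4, -3.3, 1.7, -1.0, -0.0, 0.0, 1], [-0.3, -3.3, 1.6, -1.0, -0.0, 0.0, 1], [-0.4, -3.3, 1.6, -0.0, -0.0, 0.0, 1]]
[[-0.3, -3.3, 1.6, -1.0, -0.0, 0.0, 1], [-0.4, -3.4, 1.5, -0.0, -0.0, 0.0, 1], [-0.3, -3.4, 1.6, -1.0, -0.0, 0.0, 1], [-0.4, -3.4, 1.5, -0.0, -0.0, 0.0, 1], [-0.3, -3.3, 1.4, -0.7, -0.0, 0.1, 1]]
end [ 0.4496 -0.1296  0.2596] err deg 0.06
```

Request:
{"op": "drive_tool", "data": {"plan": [[[-0.3,-2.9,2.3,-1,0,0,1],[-0.3,-2.9,2.3,-1,0,0,1],[-0.3,-2.9,2.2,-1,0,0,1],[-0.3,-3.0,2.2,-1,0,0,1],[-0.3,-3.0,2.1,-1,0,0,1]]]}}

```text
clock: 0.57
tcp_pos: [0.2351, 0.3788, 0.2083]
orientation: [0.703, 0.071, 0.704, -0.071]
wrist_force: [0.7, 0.2, 0.1]
finger_gap: 0.0851
```

Request:
{"op": "drive_tool", "data": {"plan": [[[-0.3,-3.0,2.1,-1,0,0,1],[-0.3,-3.1,2.0,-1,0,0,1],[-0.3,-3.1,2.0,-1,0,0,1],[-0.4,-3.1,1.9,-1,0,0,1],[-0.3,-3.2,1.9,-1,0,0,1]]]}}

```text
clock: 0.98
tcp_pos: [0.3067, 0.2095, 0.2248]
orientation: [0.706, 0.041, 0.706, -0.04]
wrist_force: [1.1, 0.1, 0.2]
finger_gap: 0.0852
```

Request:
{"op": "drive_tool", "data": {"plan": [[[-0.4,-3.2,1.8,-1,0,0,1],[-0.3,-3.3,1.8,-1,0,0,1],[-0.4,-3.3,1.7,-1,0,0,1],[-0.3,-3.3,1.6,-1,0,0,1],[-0.4,-3.3,1.6,0,0,0,1]]]}}

```text
clock: 1.4
tcp_pos: [0.378, 0.0388, 0.2427]
orientation: [0.707, 0.016, 0.707, -0.016]
wrist_force: [0.6, 0.7, 0.2]
finger_gap: 0.0855
```

Request:
{"op": "drive_tool", "data": {"plan": [[[-0.3,-3.3,1.6,-1,0,0,1],[-0.4,-3.4,1.5,0,0,0,1],[-0.3,-3.4,1.6,-1,0,0,1],[-0.4,-3.4,1.5,0,0,0,1],[-0.3,-3.3,1.4,-1,0,0,1]]]}}

```text
clock: 1.82
tcp_pos: [0.4501, -0.1313, 0.2597]
orientation: [0.707, -0.002, 0.707, 0.002]
wrist_force: [0.8, 0.7, 0.3]
finger_gap: 0.0856
```

```bash
python3 - <<'E'
from h import *
import time
st=s(); im=env.read_camera("wrist"); cv2.imwrite("pics/w1.png",im[:,:,::-1]); s()
import pickle;pickle.dump(st,open("st1.pkl","wb"))
crop("pics/w1.png","pics/w1b.png",0,0,512,384,1.5)
E
```

```text
t 1.82 tcp [ 0.4501 -0.1313  0.2597] jaw 90.3 x [ 0.  0. -1.] gap 0.0856 F [0.8 0.7 0.3] q [-0.46  0.09 -0.07  1.41  0.   -0.46]
t 1.87 tcp [ 0.4532 -0.137   0.2593] jaw 90.2 x [ 0.002 -0.004 -1.   ] gap 0.0854 F [ 5.5 -5.5  1. ] q [-0.46  0.1  -0.06  1.4  -0.   -0.46]
```

View pics/w1b.png

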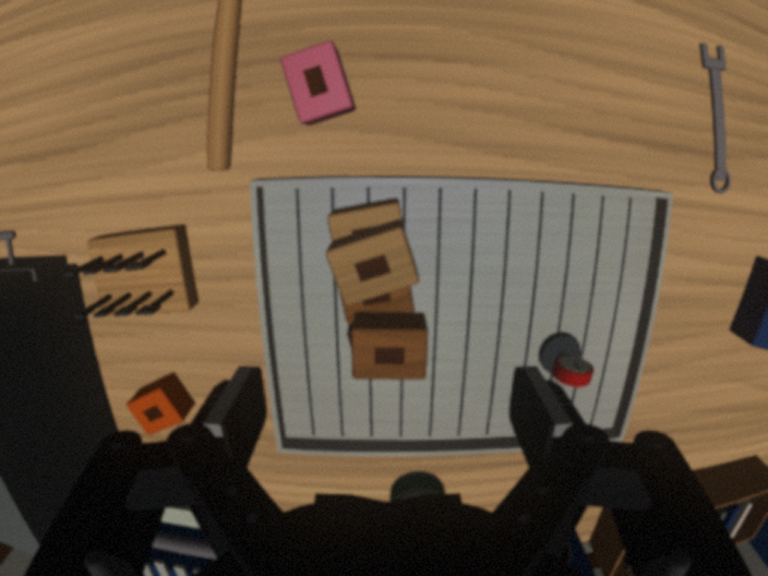

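```bash
python3 - <<'E'
from h import *
import pickle
st=s(); im=env.read_camera("wrist"); cv2.imwrite("pics/w2.png",im[:,:,::-1]); s()
pickle.dump(st,open("st2.pkl","wb"))
crop("pics/w2.png","pics/w2b.png",205,120,305,260,4.2)
crop("pics/w2.png","pics/w2c.png",160,110,460,310,2.6)
E
```

```text
t 1.87 tcp [ 0.4532 -0.137   0.2593] jaw 90.2 x [ 0.002 -0.004 -1.   ] gap 0.0854 F [ 5.5 -5.5  1. ] q [-0.46  0.1  -0.06  1.4  -0.   -0.46]
t 1.92 tcp [ 0.4516 -0.1338  0.2589] jaw 90.1 x [ 0.001 -0.001 -1.   ] gap 0.0856 F [ 0.3  0.5 -0.1] q [-0.46  0.1  -0.07  1.41 -0.   -0.46]
```

View pics/w2b.png

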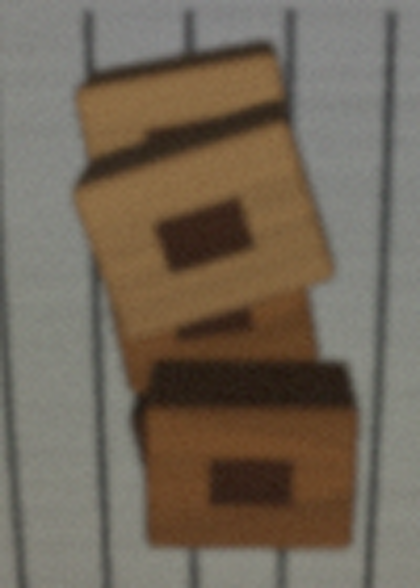

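View pics/w2c.png

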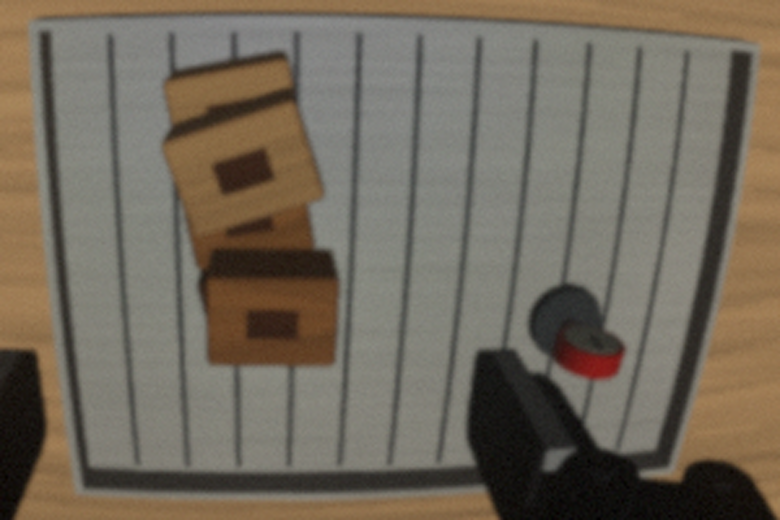

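```bash
python3 - <<'E'
from h import *
import pickle
np.set_printoptions(precision=3,suppress=True)
st=pickle.load(open("st2.pkl","rb"))
def W(L,z,x0=205,y0=120,s=4.2): return np.array([pt("wrist",x0+(u+.5)/s-.5,y0+(v+.5)/s-.5,z,st)[:2] for u,v in L])
def C(L,z): return W(L,z,160,110,2.6)
t=C([(32,20),(758,45),(672,468),(82,490)],.03);print(t,t.mean(0))
for n,L,z in [("h3",[(78,188),(285,112),(333,280),(128,340)],.094),("h4",[(150,405),(355,405),(352,545),(148,548)],.094),("h1 edge",[(78,90),(268,48)],.05)]:
    c=W(L,z);print(n,c.tolist(),c.mean(0),[np.linalg.norm(c[i]-c[i-1]).round(3) for i in range(len(c))],np.degrees(np.arctan2(*(c[1]-c[0])[::-1])))
print("th",C([(565,318)],.012), "h0 side edge",W([(135,385),(308,290),(318,355)],.05))
E
```

```text
[[ 0.399 -0.259]
 [ 0.399  0.169]
 [ 0.704  0.169]
 [ 0.707 -0.255]] [ 0.552 -0.044]
h3 [[0.45286550931255365, -0.17930278445030964], [0.4308738091363111, -0.12074984230296595], [0.4799666547507655, -0.10602708480089723], [0.4987653793269259, -0.16587867798258116]] [ 0.466 -0.143] [np.float64(0.048), np.float64(0.063), np.float64(0.051), np.float64(0.063)] 110.5855053332117
h4 [[0.5195061620069044, -0.15973717254872918], [0.5192640737479282, -0.09810772699643422], [0.5675341668638232, -0.0968924079191023], [0.5688158697082766, -0.16138494492528632]] [ 0.544 -0.129] [np.float64(0.049), np.float64(0.062), np.float64(0.048), np.float64(0.065)] 90.22506391292735
h1 edge [[0.43118724755419074, -0.18404908218953087], [0.41790451233028925, -0.12434924256597482]] [ 0.425 -0.154] [np.float64(0.061), np.float64(0.061)] 102.5435352353229
th [[0.585 0.063]] h0 side edge [[ 0.531 -0.168]
 [ 0.497 -0.11 ]
 [ 0.52  -0.106]]
```

```bash
python3 - <<'E'
from h import *
s(); a=go(.545,-.129,.12,91,5,1);go(.545,-.129,.056,91,3,1,start=a)
E
```

```text
t 1.92 tcp [ 0.4516 -0.1338  0.2589] jaw 90.1 x [ 0.001 -0.001 -1.   ] gap 0.0856 F [ 0.3  0.5 -0.1] q [-0.46  0.1  -0.07  1.41 -0.   -0.46]
[[2.8, 0.1, 1.9, -0.0, 0.0, 0.0, 1], [2.8, 0.1, 1.9, -0.0, 0.0, 0.0, 1], [2.8, 0.1, 1.8, -0.0, 0.0, 0.0, 1], [2.7, 0.1, 1.9, -0.0, 0.0, 0.0, 1], [2.8, 0.1, 1.8, -0.9, 0.0, 0.1, 1]]
end [ 0.5447 -0.1288  0.12  ] err deg 0.06
[[2.1, -0.0, 0.0, -0.0, 0.0, -0.0, 1], [2.1, -0.0, 0.0, -0.0, 0.0, -0.0, 1], [2.2, -0.0, 0.0, -0.0, 0.0, -0.0, 1]]
end [ 0.5447 -0.1288  0.056 ] err deg 0.06
```

Request:
{"op": "drive_tool", "data": {"plan": [[[2.8,0.1,1.9,0,0,0,1],[2.8,0.1,1.9,0,0,0,1],[2.8,0.1,1.9,0,0,0,1],[2.7,0.1,1.9,-1,0,0,1],[2.8,0,1.8,0,0,0,1]]]}}

```text
clock: 2.33
tcp_pos: [0.5442, -0.1234, 0.1193]
orientation: [0.707, -0.008, 0.707, 0.009]
wrist_force: [0.9, -0.6, 0.7]
finger_gap: 0.0853
```

```bash
python3 - <<'E'
from h import *
st=s(); im=env.read_camera("wrist"); cv2.imwrite("pics/w3.png",im[:,:,::-1]);st=s()
crop("pics/w3.png","pics/w3b.png",100,100,420,340,2.4)
E
```

```text
t 2.33 tcp [ 0.5442 -0.1234  0.1193] jaw 91.4 x [-0.  0. -1.] gap 0.0853 F [ 0.9 -0.6  0.7] q [-0.37  0.31 -0.14  1.12  0.   -0.39]
t 2.38 tcp [ 0.5442 -0.1226  0.1131] jaw 91.4 x [-0.005  0.003 -1.   ] gap 0.0853 F [ 3.   0.7 -3.3] q [-0.37  0.32 -0.14  1.11  0.   -0.39]
```

View pics/w3b.png

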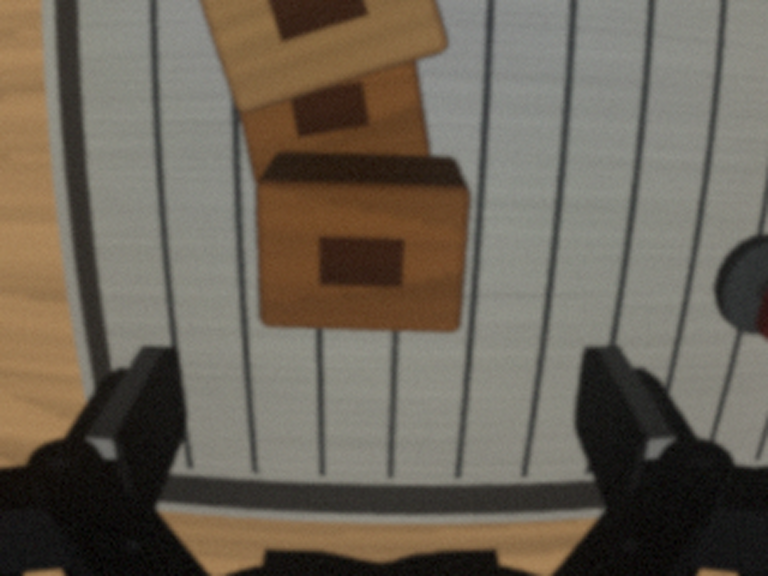

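```bash
cat >> h.py <<'E'
def W(st,L,z,x0,y0,s): return np.array([pt("wrist",x0+(u+.5)/s-.5,y0+(v+.5)/s-.5,z,st)[:2] for u,v in L])
def snap(name,x0,y0,x1,y1,sc):
    import pickle
    st=s(); im=env.read_camera("wrist"); cv2.imwrite(f"pics/{name}.png",im[:,:,::-1]);s()
    pickle.dump(st,open(f"{name}.pkl","wb"));crop(f"pics/{name}.png",f"pics/{name}b.png",x0,y0,x1,y1,sc)
def meas(name,L,z,x0,y0,sc):
    import pickle
    c=W(pickle.load(open(f"{name}.pkl","rb")),L,z,x0,y0,sc)
    print(c.round(4).tolist(),"mean",c.mean(0).round(4),[np.linalg.norm(c[i]-c[i-1]).round(3) for i in range(len(c))],"ang",[np.degrees(np.arctan2(*(c[i]-c[i-1])[::-1])).round(1) for i in range(len(c))])
E
python3 - <<'E'
from h import *
import pickle
st=env.get_state()
st["tcp_pos"]=np.array([ 0.5442,-0.1234,0.1193]);st["orientation"]=np.array([0.707,-0.0086,0.707,0.0086]);pickle.dump(st,open("w3.pkl","wb"))
meas("w3",[(258,183),(468,190),(460,330),(262,325)],.094,100,100,2.4)
E
```

```text
[[0.5208, -0.1605], [0.5215, -0.0974], [0.5683, -0.0968], [0.5683, -0.1609]] mean [ 0.5447 -0.1289] [np.float64(0.047), np.float64(0.063), np.float64(0.047), np.float64(0.064)] ang [np.float64(179.6), np.float64(89.4), np.float64(0.7), np.float64(-90.0)]
```

Request:
{"op": "drive_tool", "data": {"plan": [[[2.1,-0.3,0.1,1,0,0,1],[2.1,-0.3,0,0,0,0,1],[2.0,0,0,0,0,0,1],[0,0,0,0,0,0,0.5],[0,0,0,0,0,0,0.5]]], "squeeze": 40}}

```text
clock: 2.8
tcp_pos: [0.5433, -0.1293, 0.0579]
orientation: [0.706, -0.002, 0.708, 0.003]
wrist_force: [1.1, -0.2, 1.2]
finger_gap: 0.0639
```

Request:
{"op": "drive_tool", "data": {"plan": [[[0,0,0,0,0,0,0.5],[0,0,0,0,0,0,0.5],[0,0,0,0,0,0,0.5],[-1,0,0,0,0,0,0.5],[-2,0,0,0,0,0,0.5]]]}}

```text
clock: 3.22
tcp_pos: [0.5433, -0.1297, 0.088]
orientation: [0.706, -0.002, 0.708, 0.003]
wrist_force: [-1.1, -0.4, 0.2]
finger_gap: 0.0427
```

```bash
python3 - <<'E'
from h import *
snap("w4",100,100,420,340,2.4)
E
```

```text
t 3.22 tcp [ 0.5433 -0.1297  0.088 ] jaw 90.3 x [-0.003  0.001 -1.   ] gap 0.0427 F [-1.1 -0.4  0.2] q [-0.38  0.34 -0.18  1.05  0.   -0.38]
t 3.27 tcp [ 0.5464 -0.1309  0.0935] jaw 90.3 x [ 0.004 -0.002 -1.   ] gap 0.0428 F [1.1 0.1 3. ] q [-0.38  0.33 -0.18  1.06  0.   -0.38]
```

View pics/w4b.png

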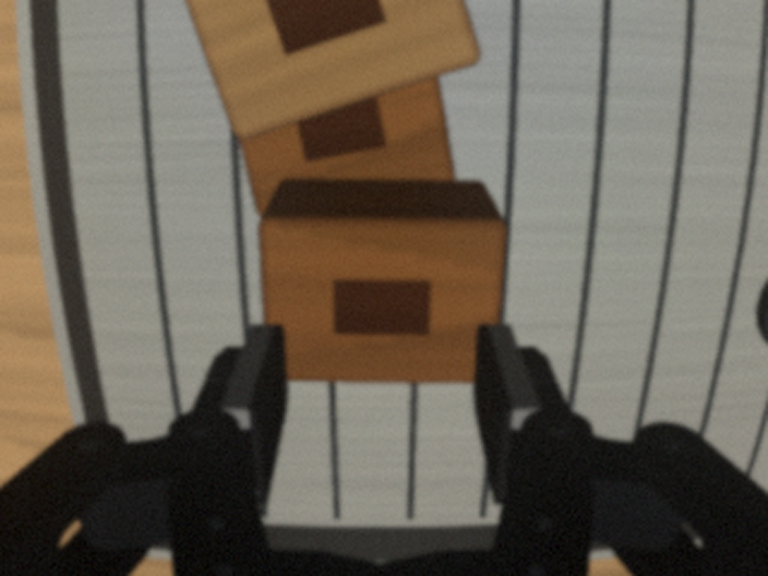

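```bash
cat >> h.py <<'E'
def wproj(st,p):
    m=env.camera_model("wrist");K=m["camera_matrix"];T=np.array(m["T_tool_cam"])
    pt_=Rq(st["orientation"]).inv().apply(np.asarray(p)-st["tcp_pos"]);c=T[:3,:3].T@(pt_-T[:3,3])
    th=np.arctan2(np.hypot(c[0],c[1]),c[2]);a=np.arctan2(c[1],c[0]);r=th*K[0,0]
    return np.array([K[0,2]+r*np.cos(a),K[1,2]+r*np.sin(a)])
E
python3 - <<'E'
from h import *
import pickle
st=pickle.load(open("w4.pkl","rb"))
L=[(262,218),(505,220),(500,382),(265,380)]
meas("w4",L,.094,100,100,2.4)
meas("w4",L,.085,100,100,2.4)
p=st["tcp_pos"]
for dy in(-.021,0,.021):
  for dz in (0,.01,.019,.03): print(dy,dz,((wproj(st,p+[0,dy,dz])-100)*2.4).round(0))
E
```

```text
[[0.5202, -0.1603], [0.5204, -0.0973], [0.5689, -0.0952], [0.5686, -0.1621]] mean [ 0.5445 -0.1287] [np.float64(0.048), np.float64(0.063), np.float64(0.049), np.float64(0.067)] ang [np.float64(177.8), np.float64(89.8), np.float64(2.5), np.float64(-90.3)]
[[0.5231, -0.1618], [0.5233, -0.0956], [0.5743, -0.0934], [0.5739, -0.1638]] mean [ 0.5486 -0.1286] [np.float64(0.051), np.float64(0.066), np.float64(0.051), np.float64(0.07)] ang [np.float64(177.8), np.float64(89.8), np.float64(2.5), np.float64(-90.3)]
-0.021 0 [303. 291.]
-0.021 0.01 [299. 306.]
-0.021 0.019 [295. 321.]
-0.021 0.03 [290. 341.]
0 0 [379. 291.]
0 0.01 [379. 307.]
0 0.019 [379. 322.]
0 0.03 [379. 342.]
0.021 0 [455. 291.]
0.021 0.01 [458. 307.]
0.021 0.019 [462. 321.]
0.021 0.03 [467. 342.]
```

```bash
python3 - <<'E'
from h import *
st=s()
for n in("side","scene"):
    im=env.read_camera(n); cv2.imwrite(f"pics/{n}1.png",im[:,:,::-1])
st=s()
p=st["tcp_pos"];print(proj("side",p),proj("scene",p))
crop("pics/side1.png","pics/s1b.png",200,130,320,270,4.2)
crop("pics/scene1.png","pics/s1c.png",170,100,270,220,4.5)
print((proj("side",p)-[200,130])*4.2,(proj("scene",p)-[170,100])*4.5)
E
```

```text
t 3.27 tcp [ 0.5464 -0.1309  0.0935] jaw 90.3 x [ 0.004 -0.002 -1.   ] gap 0.0428 F [1.1 0.1 3. ] q [-0.38  0.33 -0.18  1.06  0.   -0.38]
t 3.37 tcp [ 0.5467 -0.1311  0.0913] jaw 90.3 x [ 0.005 -0.002 -1.   ] gap 0.0426 F [-0.5  0.5  0. ] q [-0.38  0.33 -0.18  1.05  0.   -0.38]
[263.44027678 223.24425997] [210.09133363 172.38172248]
[266.44916246 391.62589187] [180.41100132 325.71775117]
```

View pics/s1b.png

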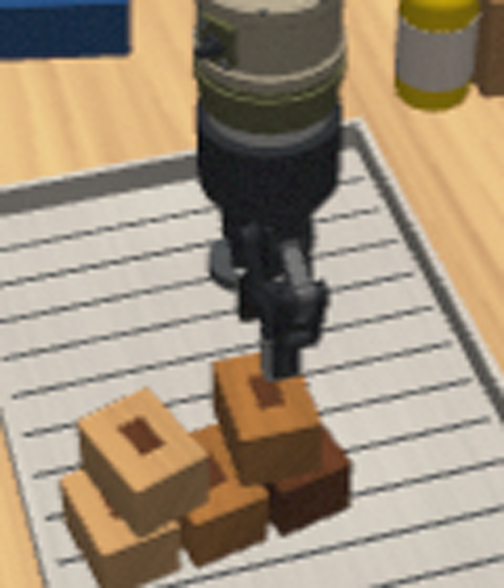

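View pics/s1c.png

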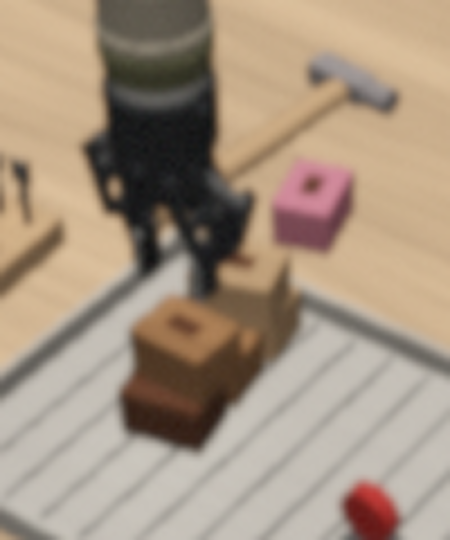

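```bash
cat >> h.py <<'E'
def tri(rays):
    A=np.zeros((3,3));b=np.zeros(3)
    for o,d in rays:
        d=d/np.linalg.norm(d);M=np.eye(3)-np.outer(d,d);A+=M;b+=M@o
    x=np.linalg.solve(A,b);return x,[np.linalg.norm((np.eye(3)-np.outer(d,d)/(d@d))@(x-o)) for o,d in rays]
E
python3 - <<'E'
from h import *
st=env.get_state()
print(tri([ray("side",200+284/4.2,130+380/4.2),ray("scene",170+148/4.5,100+270/4.5)]))
# block corners: top near corner side (245,452)->(…)
for a,b in [((320,438),(135,345)),((272,462),(135,345)),((213,362),(240,315)),((245,482),(182,362)),((218,365),(240,318)),((318,415),(135,335)),((292,350),(180,298))]:
    print(a,b,tri([ray("side",200+a[0]/4.2,130+a[1]/4.2),ray("scene",170+b[0]/4.5,100+b[1]/4.5)]))
p=st["tcp_pos"]
rel=st["joint_pos"]
print(p,rel)
E
```

```text
(array([ 0.54736392, -0.15811747,  0.12943078]), [np.float64(0.001243965643117455), np.float64(0.0012439656431175543)])
(320, 438) (135, 345) (array([ 0.56923332, -0.15841387,  0.07424676]), [np.float64(0.0019308117281042942), np.float64(0.0019308117281040696)])
(272, 462) (135, 345) (array([ 0.54835273, -0.16512145,  0.06130987]), [np.float64(0.00855275985612873), np.float64(0.008552759856128828)])
(213, 362) (240, 315) (array([ 0.51998366, -0.10124134,  0.09574002]), [np.float64(0.002823560880560403), np.float64(0.002823560880560444)])
(245, 482) (182, 362) (array([ 0.52919515, -0.14845139,  0.0349799 ]), [np.float64(0.0007270892631415001), np.float64(0.0007270892631414325)])
(218, 365) (240, 318) (array([ 0.52182834, -0.10134104,  0.0934594 ]), [np.float64(0.004058467779637128), np.float64(0.004058467779637267)])
(318, 415) (135, 335) (array([ 0.57065722, -0.15377806,  0.08794553]), [np.float64(0.0003950710935622354), np.float64(0.0003950710935623666)])
(292, 350) (180, 298) (array([ 0.55706846, -0.1272343 ,  0.12282279]), [np.float64(0.006148637188132491), np.float64(0.0061486371881325965)])
[ 0.54670041 -0.13110177  0.09127253] [-3.78206910e-01  3.34666957e-01 -1.80234457e-01  1.05090757e+00
  1.03941427e-04 -3.84012361e-01]
```

Request:
{"op": "drive_tool", "data": {"plan": [[[0,0,0,0,0,0,1],[0,0,0,0,0,0,1],[0,0,0,0,0,0,1],[2.0,0,-0.1,0,0,0,1],[2.0,0,0,0,0,0,1]]]}}

```text
clock: 3.78
tcp_pos: [0.5447, -0.1307, 0.0488]
orientation: [0.708, -0.002, 0.706, 0.002]
wrist_force: [0.1, 0.4, -0.1]
finger_gap: 0.0851
```

Request:
{"op": "drive_tool", "data": {"plan": [[[1.3,0,0,0,0,0,1],[1.0,0,0,0,0,0,1],[0,0,0,0,0,0,1],[0,0,0,0,0,0,0.5],[0,0,0,0,0,0,0.5]]]}}

```text
clock: 4.2
tcp_pos: [0.5445, -0.1305, 0.0264]
orientation: [0.707, -0.002, 0.707, 0.002]
wrist_force: [0.4, 0.0, 0.3]
finger_gap: 0.0654
```

Request:
{"op": "drive_tool", "data": {"plan": [[[0,0,0,0,0,0,0.5],[0,0,0,0,0,0,0.5],[0,0,0,0,0,0,0.5],[0,0,0,0,0,0,0.5],[0,0,0,0,0,0,0.5]]]}}

```text
clock: 4.62
tcp_pos: [0.5444, -0.1306, 0.0263]
orientation: [0.708, -0.002, 0.707, 0.002]
wrist_force: [-0.6, -0.1, 4.1]
finger_gap: 0.0654
```

```bash
python3 - <<'E'
from h import *
snap("w5",100,100,420,340,2.4)
E
```

```text
t 4.62 tcp [ 0.5444 -0.1306  0.0263] jaw 90.3 x [ 0.001 -0.    -1.   ] gap 0.0654 F [-0.6 -0.1  4.1] q [-0.38  0.39 -0.27  0.91  0.   -0.38]
t 4.67 tcp [ 0.5444 -0.1306  0.0263] jaw 90.3 x [ 0.001 -0.    -1.   ] gap 0.0654 F [-0.9 -0.7  4. ] q [-0.38  0.39 -0.27  0.91  0.   -0.38]
```

View pics/w5b.png

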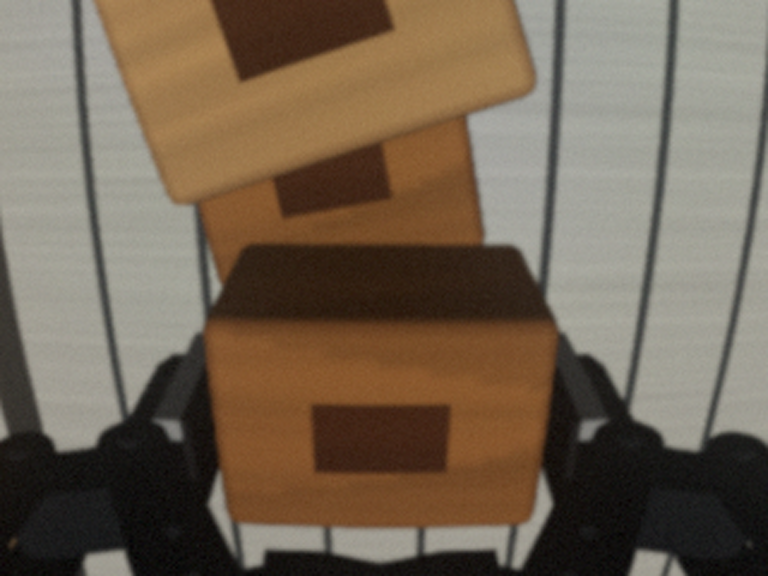

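```bash
python3 - <<'E'
from h import *
a=go(.565,-.12,.066,90,2,.5);a=go(.655,-.05,.066,90,4,.5,start=a);a=go(.655,-.05,-.017,90,4,.5,start=a)
E
```

```text
[[-2.0, 0.5, 1.0, 0.0, 0.0, 0.0, 0.5], [-2.0, 0.5, 1.1, 0.3, 0.1, 0.0, 0.5]]
end [ 0.5653 -0.1204  0.0663] err deg 0.05
[[0.0, 1.8, 2.2, 0.0, -0.0, 0.0, 0.5], [0.0, 1.7, 2.3, 0.0, -0.0, 0.0, 0.5], [0.0, 1.8, 2.2, 0.0, -0.0, 0.0, 0.5], [0.0, 1.7, 2.3, 0.0, -0.0, 0.0, 0.5]]
end [ 0.6552 -0.0504  0.0663] err deg 0.05
[[2.1, 0.0, -0.0, 0.0, -0.0, 0.0, 0.5], [2.1, 0.0, -0.0, 0.0, -0.0, 0.0, 0.5], [2.1, 0.0, -0.0, 0.0, -0.0, 0.0, 0.5], [2.0, 0.0, -0.0, 0.0, -0.0, 0.0, 0.5]]
end [ 0.6552 -0.0504 -0.0167] err deg 0.05
```

Request:
{"op": "drive_tool", "data": {"plan": [[[-2.5,0,0,0,0,0,0.5],[-2.5,0.5,1.0,0,0,0,0.5],[0,1.8,2.2,0,0,0,0.5],[0,1.8,2.2,0,0,0,0.5],[0,1.8,2.2,0,0,0,0.5]]]}}

```text
clock: 5.08
tcp_pos: [0.6203, -0.0706, 0.0761]
orientation: [0.707, -0.002, 0.707, 0.002]
wrist_force: [0.4, -1.0, -1.9]
finger_gap: 0.0652
```

Request:
{"op": "drive_tool", "data": {"plan": [[[0,1.8,2.3,0,0,0,0.5],[0,0.3,1.2,0,0,0,0.5],[2,0,0,0,0,0,0.5],[2,0,0,0,0,0,0.5],[2,0,0,0,0,0,0.5]]]}}

```text
clock: 5.5
tcp_pos: [0.6546, -0.0492, 0.0145]
orientation: [0.707, -0.002, 0.707, 0.002]
wrist_force: [-0.3, 0.5, -1.9]
finger_gap: 0.065
```

```bash
python3 - <<'E'
from h import *
snap("w6",100,100,420,340,2.4)
E
```

```text
t 5.5 tcp [ 0.6546 -0.0492  0.0145] jaw 90.4 x [-0.  0. -1.] gap 0.065 F [-0.3  0.5 -1.9] q [-0.2   0.57 -0.01  0.99  0.   -0.2 ]
t 5.55 tcp [ 0.6512 -0.0488  0.0096] jaw 90.4 x [-0.007  0.001 -1.   ] gap 0.0654 F [-1.6 -0.4 -4.9] q [-0.2   0.57 -0.02  0.99 -0.   -0.2 ]
```

View pics/w6b.png

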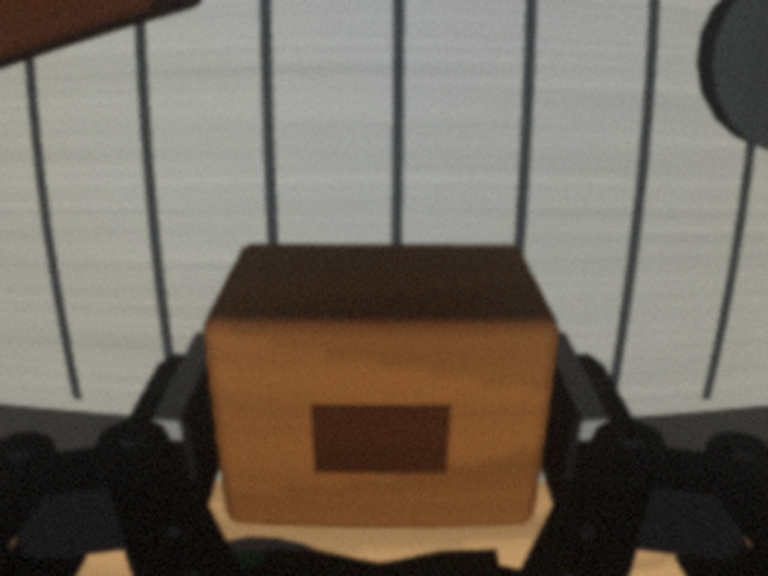

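Request:
{"op": "drive_tool", "data": {"plan": [[[1.5,0,0.1,0,0,0,0.5],[1.0,0,0,0,0,0,0.5],[0.5,0,0,0,0,0,0.5],[0,0,0,0,0,0,0.5],[0,0,0,0,0,0,0.8]]]}}

```text
clock: 5.97
tcp_pos: [0.6554, -0.0498, -0.0141]
orientation: [0.707, -0.002, 0.707, 0.002]
wrist_force: [0.3, -0.3, -0.0]
finger_gap: 0.0682
```

Request:
{"op": "drive_tool", "data": {"plan": [[[0,0,0,0,0,0,1],[0,0,0,0,0,0,1],[-3,0,0,0,0,0,1],[-4,0,0,0,0,0,1],[-4,0,0,0,0,0,1]]]}}

```text
clock: 6.38
tcp_pos: [0.6544, -0.0495, 0.0966]
orientation: [0.706, -0.002, 0.708, 0.002]
wrist_force: [1.5, -0.0, 0.5]
finger_gap: 0.0851
```

```bash
python3 - <<'E'
from h import *
s(); a=go(.467,-.144,.12,108,6,1)
E
```

```text
t 6.38 tcp [ 0.6544 -0.0495  0.0966] jaw 90.3 x [-0.002  0.    -1.   ] gap 0.0851 F [ 1.5 -0.   0.5] q [-0.2   0.51  0.11  1.17  0.   -0.2 ]
[[-0.4, -1.6, -3.1, -3.0, -0.0, -0.0, 1], [-0.4, -1.4, -3.2, -3.0, -0.0, -0.0, 1], [-0.4, -1.2, -3.3, -3.0, -0.0, -0.0, 1], [-0.4, -1.0, -3.3, -3.0, -0.0, -0.0, 1], [-0.4, -0.9, -3.4, -3.0, -0.0, -0.0, 1]]
[[-0.3, -0.7, -3.5, -2.7, -0.1, -0.1, 1]]
end [ 0.4668 -0.1444  0.1198] err deg 0.06
```

Request:
{"op": "drive_tool", "data": {"plan": [[[-0.4,-1.6,-3.1,-3,0,0,1],[-0.4,-1.4,-3.2,-3,0,0,1],[-0.4,-1.2,-3.3,-3,0,0,1],[-0.4,-1.0,-3.3,-3,0,0,1],[-0.4,-0.9,-3.4,-3,0,0,1]]]}}

```text
clock: 6.8
tcp_pos: [0.4987, -0.1291, 0.1169]
orientation: [0.701, -0.096, 0.7, 0.095]
wrist_force: [-0.6, -0.4, -0.3]
finger_gap: 0.0851
```

Request:
{"op": "drive_tool", "data": {"plan": [[[-0.3,-0.7,-3.5,-3,0,0,1],[0,0,0,0,0,0,1],[0,0,0,0,0,0,1],[0,0,0,0,0,0,1],[0,0,0,0,0,0,1]]]}}

```text
clock: 7.22
tcp_pos: [0.469, -0.1447, 0.1192]
orientation: [0.699, -0.113, 0.697, 0.112]
wrist_force: [0.5, 0.0, 0.1]
finger_gap: 0.0853
```

```bash
python3 - <<'E'
from h import *
snap("w7",100,60,500,360,1.95)
E
```

```text
t 7.22 tcp [ 0.469  -0.1447  0.1192] jaw 108.4 x [ 0.002 -0.001 -1.   ] gap 0.0853 F [0.5 0.  0.1] q [-0.46  0.19 -0.31  1.08  0.   -0.78]
t 7.27 tcp [ 0.4689 -0.1444  0.1189] jaw 108.4 x [ 0.001 -0.    -1.   ] gap 0.0852 F [0.5 0.5 0.1] q [-0.46  0.19 -0.31  1.08  0.   -0.78]
```

View pics/w7b.png

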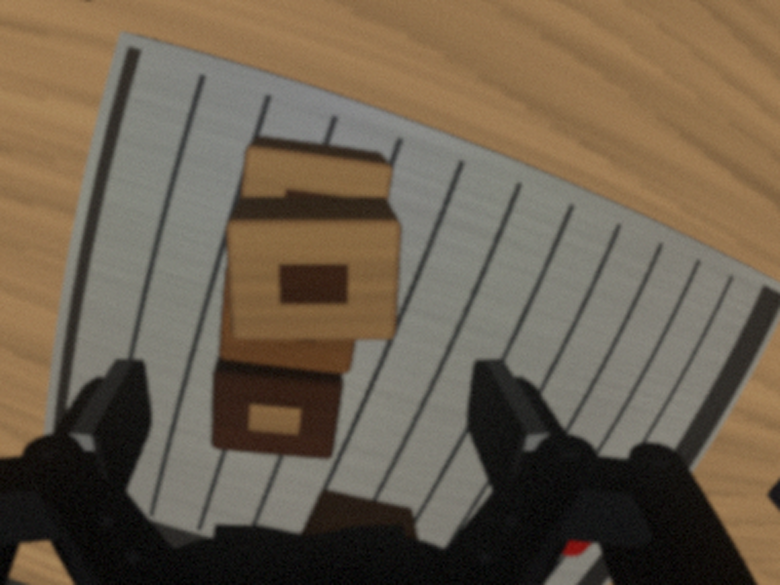

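```bash
python3 - <<'E'
from h import *
meas("w7",[(228,222),(400,222),(397,340),(235,338)],.094,100,60,1.95)
meas("w7",[(215,368),(342,376),(332,456),(213,446)],.05,100,60,1.95)
meas("w7",[(245,146),(390,163)],.05,100,60,1.95)
E
```

```text
[[0.4537, -0.1808], [0.4336, -0.1207], [0.479, -0.1042], [0.4983, -0.1654]] mean [ 0.4662 -0.1428] [np.float64(0.047), np.float64(0.063), np.float64(0.048), np.float64(0.064)] ang [np.float64(-160.9), np.float64(108.4), np.float64(20.0), np.float64(-72.5)]
[[0.5402, -0.1696], [0.5243, -0.1088], [0.573, -0.0969], [0.5877, -0.1589]] mean [ 0.5563 -0.1335] [np.float64(0.049), np.float64(0.063), np.float64(0.05), np.float64(0.064)] ang [np.float64(-167.3), np.float64(104.7), np.float64(13.8), np.float64(-76.7)]
[[0.4316, -0.1859], [0.4188, -0.1238]] mean [ 0.4252 -0.1549] [np.float64(0.063), np.float64(0.063)] ang [np.float64(-78.3), np.float64(101.7)]
```

Request:
{"op": "drive_tool", "data": {"plan": [[[3,0.2,-0.2,0,0,0,1],[3,0,0,0,0,0,1],[2,0,0,0,0,0,1],[1.3,0,0,0,0,0,1],[0,0,0,0,0,0,0.5]]]}}

```text
clock: 7.68
tcp_pos: [0.4635, -0.1416, 0.0224]
orientation: [0.696, -0.112, 0.7, 0.114]
wrist_force: [0.5, 0.5, 0.2]
finger_gap: 0.0754
```

Request:
{"op": "drive_tool", "data": {"plan": [[[0,0,0,0,0,0,0.5],[0,0,0,0,0,0,0.5],[0,0,0,0,0,0,0.5],[-2,0,0,0,0,0,0.5],[-4,0,0,0,0,0,0.5]]]}}

```text
clock: 8.1
tcp_pos: [0.4621, -0.1417, 0.083]
orientation: [0.696, -0.111, 0.7, 0.114]
wrist_force: [0.4, -0.1, -1.5]
finger_gap: 0.0651
```

```bash
python3 - <<'E'
from h import *
s(); a=go(.474,.093,.08,90,7,.5);a=go(.474,.093,-.015,90,4,.5,start=a)
E
```

```text
t 8.1 tcp [ 0.4621 -0.1417  0.083 ] jaw 108.3 x [-0.007  0.004 -1.   ] gap 0.0651 F [ 0.4 -0.1 -1.5] q [-0.46  0.21 -0.37  1.    0.   -0.78]
[[0.1, 3.1, 1.2, 3.0, -0.0, -0.0, 0.5], [0.0, 3.2, 1.1, 3.0, -0.0, -0.0, 0.5], [0.1, 3.2, 0.9, 2.0, -0.0, -0.0, 0.5], [0.0, 3.3, 0.8, 3.0, -0.0, -0.0, 0.5], [0.1, 3.3, 0.6, 2.0, -0.0, -0.0, 0.5]]
[[0.0, 3.3, 0.4, 3.0, -0.0, -0.0, 0.5], [0.1, 3.4, 0.3, 2.3, -0.4, -0.2, 0.5]]
end [0.474  0.0932 0.0798] err deg 0.05
[[2.4, -0.0, -0.0, 0.0, 0.0, -0.0, 0.5], [2.4, -0.0, -0.0, 0.0, 0.0, -0.0, 0.5], [2.3, -0.0, -0.0, 0.0, 0.0, -0.0, 0.5], [2.4, -0.0, -0.0, 0.0, 0.0, -0.0, 0.5]]
end [ 0.474   0.0932 -0.0152] err deg 0.05
```

Request:
{"op": "drive_tool", "data": {"plan": [[[0,3.1,1.2,3,0,0,0.5],[0,3.2,1.1,3,0,0,0.5],[0,3.2,0.9,2,0,0,0.5],[0,3.3,0.8,3,0,0,0.5],[0,3.3,0.6,2,0,0,0.5]]]}}

```text
clock: 8.52
tcp_pos: [0.4754, 0.0256, 0.0869]
orientation: [0.707, -0.032, 0.705, 0.032]
wrist_force: [0.6, -0.4, -0.9]
finger_gap: 0.0655
```

Request:
{"op": "drive_tool", "data": {"plan": [[[0,3.3,0.4,3,0,0,0.5],[0,3.4,0.3,2,0,0,0.5],[3,0,0,0,0,0,0.5],[2.5,0,0,0,0,0,0.5],[1.5,0,0,0,0,0,0.5]]]}}

```text
clock: 8.93
tcp_pos: [0.4767, 0.0927, 0.0147]
orientation: [0.707, -0.003, 0.707, 0.003]
wrist_force: [-0.7, -0.4, -1.0]
finger_gap: 0.065
```

```bash
python3 - <<'E'
from h import *
s()
E
```

```text
t 8.93 tcp [0.4767 0.0927 0.0147] jaw 90.5 x [ 0.  0. -1.] gap 0.065 F [-0.7 -0.4 -1. ] q [ 0.03  0.28 -0.47  0.82  0.    0.02]
```

Request:
{"op": "drive_tool", "data": {"plan": [[[1.5,0,0,0,0,0,0.5],[1.0,0,0,0,0,0,0.5],[0.5,0,0,0,0,0,0.5],[0,0,0,0,0,0,0.5],[0,0,0,0,0,0,0.8]]]}}

```text
clock: 9.35
tcp_pos: [0.4778, 0.0915, -0.0137]
orientation: [0.707, -0.002, 0.707, 0.002]
wrist_force: [0.4, 0.3, 0.3]
finger_gap: 0.0684
```

Request:
{"op": "drive_tool", "data": {"plan": [[[0,0,0,0,0,0,1],[0,0,0,0,0,0,1],[-3,0,0,0,0,0,1],[-4,0,0,0,0,0,1],[-4,0,0,0,0,0,1]]]}}

```text
clock: 9.77
tcp_pos: [0.4761, 0.0915, 0.0968]
orientation: [0.707, -0.002, 0.708, 0.002]
wrist_force: [1.7, 0.7, 0.1]
finger_gap: 0.0853
```

```bash
python3 - <<'E'
from h import *
s(); a=go(.530,-.14,.14,103,7,1)
E
```

```text
t 9.77 tcp [0.4761 0.0915 0.0968] jaw 90.3 x [-0.002  0.    -1.   ] gap 0.0853 F [1.7 0.7 0.1] q [ 0.02  0.2  -0.35  1.02  0.    0.02]
[[-0.6, -3.3, 0.7, -2.0, -0.0, -0.0, 1], [-0.6, -3.3, 0.6, -2.0, -0.0, -0.0, 1], [-0.6, -3.4, 0.5, -2.0, -0.0, -0.0, 1], [-0.6, -3.4, 0.4, -2.0, -0.0, -0.0, 1], [-0.6, -3.4, 0.3, -2.0, -0.0, -0.0, 1]]
[[-0.7, -3.4, 0.2, -1.0, -0.0, -0.0, 1], [-0.6, -3.4, 0.1, -1.7, -0.1, -0.0, 1]]
end [ 0.5296 -0.1405  0.1397] err deg 0.04
```

Request:
{"op": "drive_tool", "data": {"plan": [[[-0.6,-3.3,0.7,-2,0,0,1],[-0.6,-3.3,0.6,-2,0,0,1],[-0.6,-3.4,0.5,-2,0,0,1],[-0.6,-3.4,0.4,-2,0,0,1],[-0.6,-3.4,0.3,-2,0,0,1]]]}}

```text
clock: 10.18
tcp_pos: [0.5155, -0.0759, 0.1271]
orientation: [0.705, -0.065, 0.703, 0.064]
wrist_force: [0.5, 0.7, -0.2]
finger_gap: 0.0855
```

Request:
{"op": "drive_tool", "data": {"plan": [[[-0.7,-3.4,0.2,-1,0,0,1],[-0.6,-3.4,0.1,-2,0,0,1],[0,0,0,0,0,0,1],[0,0,0,0,0,0,1],[0,0,0,0,0,0,1]]]}}

```text
clock: 10.6
tcp_pos: [0.5303, -0.1403, 0.1388]
orientation: [0.702, -0.082, 0.702, 0.082]
wrist_force: [-1.2, 0.2, -0.1]
finger_gap: 0.0853
```

```bash
python3 - <<'E'
from h import *
snap("w8",100,60,500,360,1.95)
E
```

```text
t 10.6 tcp [ 0.5303 -0.1403  0.1388] jaw 103.3 x [ 0.  0. -1.] gap 0.0853 F [-1.2  0.2 -0.1] q [-0.41  0.28 -0.13  1.16  0.   -0.64]
t 10.65 tcp [ 0.53   -0.1396  0.1386] jaw 103.3 x [-0.     0.001 -1.   ] gap 0.0853 F [-1.   0.4 -0.5] q [-0.4   0.28 -0.13  1.16  0.   -0.64]
```

View pics/w8b.png

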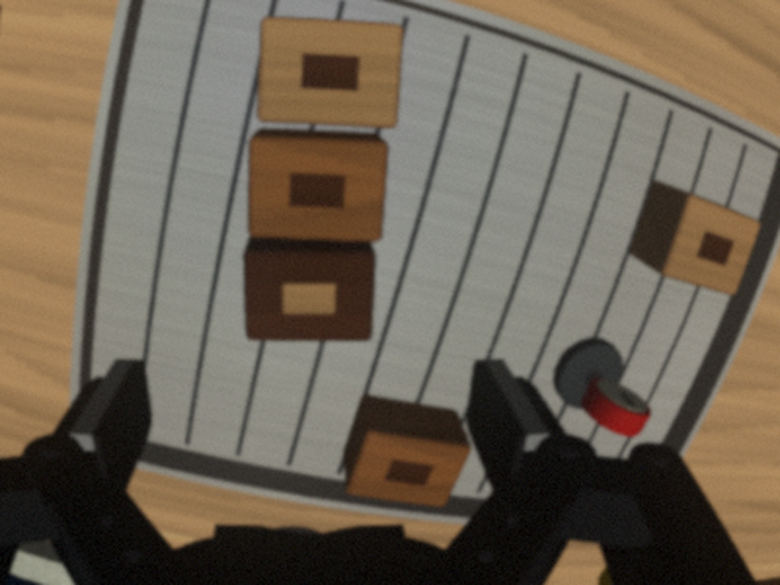

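```bash
python3 - <<'E'
from h import *
for n,L in [("h1",[(262,18),(403,25),(397,126),(260,120)]),("h0",[(250,137),(388,140),(383,240),(250,240)]),("h2",[(246,252),(374,252),(372,340),(248,338)]),("h4",[(362,432),(470,450),(448,505),(347,492)]),("h3",[(688,193),(760,222),(735,296),(663,267)])]:
    print(n);meas("w8",L,.05,100,60,1.95)
s()
E
```

```text
h1
[[0.4322, -0.185], [0.4199, -0.1219], [0.4665, -0.1129], [0.4787, -0.1754]] mean [ 0.4493 -0.1488] [np.float64(0.048), np.float64(0.064), np.float64(0.047), np.float64(0.064)] ang [np.float64(-168.3), np.float64(101.0), np.float64(10.8), np.float64(-79.0)]
h0
[[0.4875, -0.1782], [0.474, -0.1154], [0.5216, -0.105], [0.5364, -0.1679]] mean [ 0.5049 -0.1416] [np.float64(0.05), np.float64(0.064), np.float64(0.049), np.float64(0.065)] ang [np.float64(-168.1), np.float64(102.2), np.float64(12.2), np.float64(-76.7)]
h2
[[0.5429, -0.1686], [0.5285, -0.1077], [0.5748, -0.0959], [0.5884, -0.1586]] mean [ 0.5586 -0.1327] [np.float64(0.047), np.float64(0.063), np.float64(0.048), np.float64(0.064)] ang [np.float64(-167.6), np.float64(103.3), np.float64(14.3), np.float64(-77.8)]
h4
[[0.6322, -0.0853], [0.633, -0.0182], [0.6774, -0.0157], [0.6778, -0.0816]] mean [ 0.6551 -0.0502] [np.float64(0.046), np.float64(0.067), np.float64(0.044), np.float64(0.066)] ang [np.float64(-175.4), np.float64(89.3), np.float64(3.2), np.float64(-89.6)]
h3
[[0.4542, 0.0568], [0.4542, 0.122], [0.5026, 0.1241], [0.4983, 0.0573]] mean [0.4773 0.0901] [np.float64(0.044), np.float64(0.065), np.float64(0.048), np.float64(0.067)] ang [np.float64(-179.4), np.float64(90.0), np.float64(2.4), np.float64(-93.6)]
t 10.65 tcp [ 0.53   -0.1396  0.1386] jaw 103.3 x [-0.     0.001 -1.   ] gap 0.0853 F [-1.   0.4 -0.5] q [-0.4   0.28 -0.13  1.16  0.   -0.64]
```

Request:
{"op": "drive_tool", "data": {"plan": [[[2,0,1.5,0,0,0,1],[3.5,0,1.4,0,0,0,1],[4,0,0,0,0,0,1],[3.5,0,0,0,0,0,1],[1.6,0,0,0,0,0,1]]]}}

```text
clock: 11.07
tcp_pos: [0.5553, -0.1305, -0.012]
orientation: [0.7, -0.082, 0.704, 0.084]
wrist_force: [-0.6, -0.2, -0.2]
finger_gap: 0.0851
```

Request:
{"op": "drive_tool", "data": {"plan": [[[1,0,0,0,0,0,1],[0,0,0,0,0,0,0.5],[0,0,0,0,0,0,0.5],[0,0,0,0,0,0,0.5],[0,0,0,0,0,0,0.5]]]}}

```text
clock: 11.48
tcp_pos: [0.5603, -0.1341, -0.0155]
orientation: [0.703, -0.083, 0.701, 0.082]
wrist_force: [0.1, 0.6, -0.2]
finger_gap: 0.0653
```

```bash
python3 - <<'E'
from h import *
s(); a=go(.558,-.133,.055,103,2,.5);a=go(.65,-.185,.055,90,4,.5,start=a)
E
```

```text
t 11.48 tcp [ 0.5603 -0.1341 -0.0155] jaw 103.4 x [ 0.003 -0.001 -1.   ] gap 0.0653 F [ 0.1  0.6 -0.2] q [-0.37  0.46 -0.28  0.83  0.   -0.61]
[[-3.5, 0.1, -0.1, 0.0, 0.0, 0.0, 0.5], [-3.6, 0.0, -0.1, 0.4, 0.2, 0.1, 0.5]]
end [ 0.5579 -0.1335  0.0555] err deg 0.06
[[0.0, -1.8, 2.0, 3.0, -0.0, 0.0, 0.5], [0.0, -1.7, 2.0, 3.0, -0.0, 0.0, 0.5], [0.0, -1.5, 2.1, 3.0, -0.0, 0.0, 0.5], [0.0, -1.4, 2.2, 4.0, -0.0, 0.0, 0.5]]
end [ 0.6497 -0.1846  0.0554] err deg 0.06
```

Request:
{"op": "drive_tool", "data": {"plan": [[[-3,0,0,0,0,0,0.5],[-1.5,-1.3,1.5,2,0,0,0.5],[0,-1.8,2.1,3,0,0,0.5],[0,-1.7,2.1,3,0,0,0.5],[0,-1.5,2.1,3,0,0,0.5]]]}}

```text
clock: 11.9
tcp_pos: [0.6484, -0.1843, 0.0301]
orientation: [0.708, -0.014, 0.706, 0.013]
wrist_force: [0.8, -0.8, -1.2]
finger_gap: 0.0651
```

```bash
python3 - <<'E'
from h import *
s(); a=go(.65,-.185,.015,90,2,.5);a=go(.65,-.185,-.0165,90,2,.5,start=a)
E
```

```text
t 11.9 tcp [ 0.6484 -0.1843  0.0301] jaw 92.2 x [ 0.004 -0.001 -1.   ] gap 0.0651 F [ 0.8 -0.8 -1.2] q [-0.4   0.58  0.06  1.04  0.   -0.43]
[[0.8, -0.0, 0.1, 1.0, 0.0, 0.0, 0.5], [0.7, -0.1, 0.1, 1.2, 0.2, 0.1, 0.5]]
end [ 0.6505 -0.1853  0.0151] err deg 0.03
[[1.6, 0.0, -0.0, -0.0, 0.0, -0.0, 0.5], [1.6, 0.0, -0.0, -0.0, 0.0, -0.0, 0.5]]
end [ 0.6505 -0.1853 -0.0169] err deg 0.03
```

Request:
{"op": "drive_tool", "data": {"plan": [[[1.6,0,0,1,0,0,0.5],[1.6,0,0,1,0,0,0.5],[1.4,0,0,0,0,0,0.5],[0,0,0,0,0,0,0.5],[0,0,0,0,0,0,0.8]]]}}

```text
clock: 12.32
tcp_pos: [0.6469, -0.1837, -0.0173]
orientation: [0.708, -0.002, 0.706, 0.002]
wrist_force: [0.2, 1.1, 0.4]
finger_gap: 0.0683
```

Request:
{"op": "drive_tool", "data": {"plan": [[[0,0,0,0,0,0,1],[0,0,0,0,0,0,1],[-3,0,0,0,0,0,1],[-4,0,0,0,0,0,1],[-4,0,0,0,0,0,1]]]}}

```text
clock: 12.73
tcp_pos: [0.6449, -0.1827, 0.0919]
orientation: [0.706, -0.002, 0.708, 0.003]
wrist_force: [0.6, -1.7, 0.5]
finger_gap: 0.0851
```

```bash
python3 - <<'E'
from h import *
s(); a=go(.5049,-.1416,.09,102.5,5,1);a=go(.5049,-.1416,-.0165,102.5,4,1,start=a)
E
```

```text
t 12.73 tcp [ 0.6449 -0.1827  0.0919] jaw 90.3 x [-0.003  0.001 -1.   ] gap 0.0851 F [ 0.6 -1.7  0.5] q [-0.4   0.54  0.15  1.18  0.   -0.4 ]
[[0.0, 0.8, -2.8, -2.0, -0.0, -0.0, 1], [0.1, 0.9, -2.8, -3.0, -0.0, -0.0, 1], [0.0, 1.1, -2.7, -2.0, -0.0, -0.0, 1], [0.1, 1.2, -2.7, -3.0, -0.0, -0.0, 1], [0.0, 1.3, -2.5, -2.2, -0.1, -0.1, 1]]
end [ 0.5053 -0.1418  0.0904] err deg 0.05
[[2.7, 0.0, -0.0, 0.0, -0.0, 0.0, 1], [2.7, 0.0, -0.0, 0.0, -0.0, 0.0, 1], [2.6, 0.0, -0.0, 0.0, -0.0, 0.0, 1], [2.7, 0.0, -0.0, 0.0, -0.0, 0.0, 1]]
end [ 0.5053 -0.1418 -0.0166] err deg 0.05
```

Request:
{"op": "drive_tool", "data": {"plan": [[[0,0.8,-2.8,-2,0,0,1],[0,0.9,-2.8,-3,0,0,1],[0,1.1,-2.7,-2,0,0,1],[0,1.2,-2.7,-3,0,0,1],[0,1.3,-2.5,-2,0,0,1]]]}}

```text
clock: 13.15
tcp_pos: [0.5052, -0.1419, 0.0922]
orientation: [0.703, -0.077, 0.703, 0.077]
wrist_force: [0.1, 0.8, 0.7]
finger_gap: 0.0853
```

Request:
{"op": "drive_tool", "data": {"plan": [[[0,0,0,0,0,0,1],[0,0,0,0,0,0,1],[2,0,0,0,0,0,1],[0,0,0,0,0,0,1],[0,0,0,0,0,0,1]]]}}

```text
clock: 13.57
tcp_pos: [0.5068, -0.1424, 0.0713]
orientation: [0.703, -0.076, 0.703, 0.076]
wrist_force: [-0.4, 0.3, 1.2]
finger_gap: 0.0855
```

```bash
python3 - <<'E'
from h import *
snap("w9",100,60,500,360,1.95)
E
```

```text
t 13.57 tcp [ 0.5068 -0.1424  0.0713] jaw 102.3 x [-0.001  0.001 -1.   ] gap 0.0855 F [-0.4  0.3  1.2] q [-0.43  0.29 -0.29  0.99  0.   -0.64]
t 13.62 tcp [ 0.5072 -0.1426  0.0718] jaw 102.3 x [-0.  0. -1.] gap 0.0854 F [ 0.3 -0.1 -0.2] q [-0.43  0.29 -0.29  0.99  0.   -0.64]
```

View pics/w9b.png

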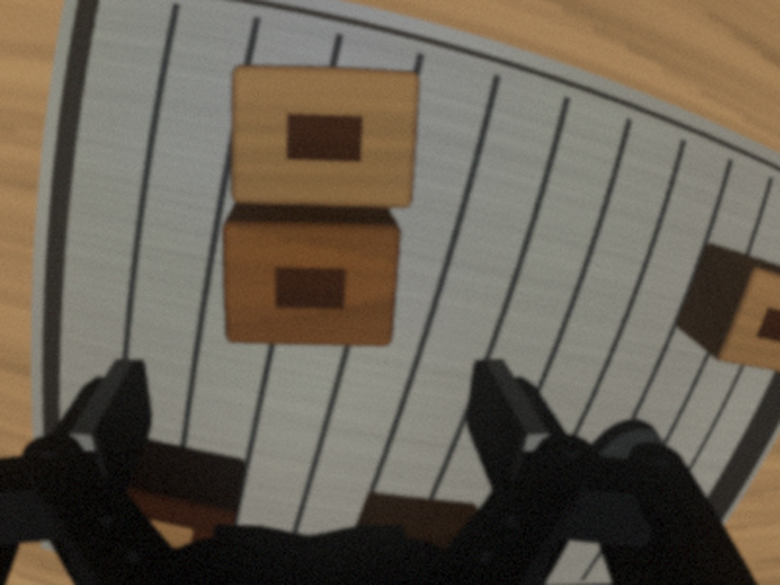

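```bash
python3 - <<'E'
from h import *
meas("w9",[(225,224),(400,228),(392,345),(230,342)],.05,100,60,1.95)
meas("w9",[(235,67),(417,72),(410,207),(235,205)],.05,100,60,1.95)
E
```

```text
[[0.4875, -0.1773], [0.4754, -0.1151], [0.5217, -0.1056], [0.5338, -0.1676]] mean [ 0.5046 -0.1414] [np.float64(0.047), np.float64(0.063), np.float64(0.047), np.float64(0.063)] ang [np.float64(-168.1), np.float64(101.0), np.float64(11.6), np.float64(-78.9)]
[[0.4318, -0.1844], [0.4197, -0.1229], [0.467, -0.1135], [0.4798, -0.175]] mean [ 0.4496 -0.149 ] [np.float64(0.049), np.float64(0.063), np.float64(0.048), np.float64(0.063)] ang [np.float64(-168.9), np.float64(101.1), np.float64(11.2), np.float64(-78.3)]
```

Request:
{"op": "drive_tool", "data": {"plan": [[[3,0.1,-0.2,0,0,0,1],[3,0,0,0,0,0,1],[2,0,0,0,0,0,1],[0.8,0,0,0,0,0,1],[0,0,0,0,0,0,0.5]]]}}

```text
clock: 14.03
tcp_pos: [0.5035, -0.1413, -0.0178]
orientation: [0.702, -0.075, 0.704, 0.077]
wrist_force: [0.5, -0.0, 0.9]
finger_gap: 0.0755
```

Request:
{"op": "drive_tool", "data": {"plan": [[[0,0,0,0,0,0,0.5],[0,0,0,0,0,0,0.5],[0,0,0,0,0,0,0.5],[0,0,0,0,0,0,0.5],[-2,0,0,0,0,0,0.5]]]}}

```text
clock: 14.45
tcp_pos: [0.5021, -0.1408, 0.0015]
orientation: [0.701, -0.075, 0.705, 0.077]
wrist_force: [-0.3, 0.0, -2.0]
finger_gap: 0.0653
```

```bash
python3 - <<'E'
from h import *
s(); a=go(.508,-.135,.055,102.5,2,.5);a=go(.468,-.027,.055,90,5,.5,start=a);a=go(.468,-.027,-.0165,90,3,.5,start=a)
E
```

```text
t 14.45 tcp [ 0.5021 -0.1408  0.0015] jaw 102.3 x [-0.005  0.002 -1.   ] gap 0.0653 F [-0.3  0.  -2. ] q [-0.43  0.36 -0.4   0.82  0.   -0.64]
[[-2.7, 0.2, 0.3, -0.0, -0.0, -0.0, 0.5], [-2.7, 0.3, 0.4, -0.2, -0.2, -0.2, 0.5]]
end [ 0.5081 -0.1345  0.0555] err deg 0.05
[[0.0, 2.3, -0.3, 3.0, -0.0, 0.0, 0.5], [0.0, 2.2, -0.4, 2.0, -0.0, 0.0, 0.5], [0.0, 2.2, -0.5, 3.0, -0.0, 0.0, 0.5], [0.0, 2.2, -0.7, 2.0, -0.0, 0.0, 0.5], [0.0, 2.2, -0.7, 2.5, -0.0, 0.0, 0.5]]
end [ 0.4681 -0.0275  0.0554] err deg 0.05
[[2.4, 0.0, -0.0, 0.0, -0.0, 0.0, 0.5], [2.4, 0.0, -0.0, 0.0, -0.0, 0.0, 0.5], [2.4, 0.0, -0.0, 0.0, -0.0, 0.0, 0.5]]
end [ 0.468  -0.0275 -0.0166] err deg 0.05
```

Request:
{"op": "drive_tool", "data": {"plan": [[[-2.7,0.2,0.3,0,0,0,0.5],[-2.7,0.3,0.4,0,0,0,0.5],[0,2.3,-0.3,3,0,0,0.5],[0,2.2,-0.4,2,0,0,0.5],[0,2.2,-0.5,3,0,0,0.5]]]}}

```text
clock: 14.87
tcp_pos: [0.4877, -0.0711, 0.059]
orientation: [0.708, -0.026, 0.706, 0.025]
wrist_force: [0.5, 0.5, -2.1]
finger_gap: 0.0652
```

Request:
{"op": "drive_tool", "data": {"plan": [[[0,2.2,-0.7,2,0,0,0.5],[0,2.2,-0.7,2,0,0,0.5],[2.4,0,0,0,0,0,0.5],[2.4,0,0,0,0,0,0.5],[0,0,0,0,0,0,0.5]]]}}

```text
clock: 15.28
tcp_pos: [0.4676, -0.0271, 0.007]
orientation: [0.705, -0.002, 0.709, 0.003]
wrist_force: [-1.3, 0.4, -2.4]
finger_gap: 0.0651
```

```bash
python3 - <<'E'
from h import *
s()
E
```

```text
t 15.28 tcp [ 0.4676 -0.0271  0.007 ] jaw 90.4 x [-0.005  0.001 -1.   ] gap 0.0651 F [-1.3  0.4 -2.4] q [-0.23  0.26 -0.52  0.79  0.   -0.24]
```

Request:
{"op": "drive_tool", "data": {"plan": [[[1.6,0,0,0,0,0,0.5],[0.8,0,0,0,0,0,0.5],[0,0,0,0,0,0,0.5],[0,0,0,0,0,0,0.7],[0,0,0,0,0,0,1]]]}}

```text
clock: 15.7
tcp_pos: [0.4713, -0.0286, -0.0134]
orientation: [0.708, -0.002, 0.707, 0.002]
wrist_force: [-0.5, -0.4, -0.0]
finger_gap: 0.0752
```

Request:
{"op": "drive_tool", "data": {"plan": [[[0,0,0,0,0,0,1],[-3,0,0,0,0,0,1],[-4,0,0,0,0,0,1],[-4,0,0,0,0,0,1],[-4,0,0,0,0,0,1]]]}}

```text
clock: 16.12
tcp_pos: [0.4703, -0.0282, 0.1381]
orientation: [0.707, -0.002, 0.707, 0.002]
wrist_force: [1.1, 0.9, -0.2]
finger_gap: 0.0852
```

Request:
{"op": "drive_tool", "data": {"plan": [[[-3,0,0,0,0,0,1],[-3,1.5,0,0,0,0,1],[0,1.5,0,0,0,0,1],[0,0,0,0,0,0,1],[0,0,0,0,0,0,1]]]}}

```text
clock: 16.53
tcp_pos: [0.4706, 0.002, 0.1965]
orientation: [0.708, -0.003, 0.706, 0.002]
wrist_force: [0.3, -0.5, -0.0]
finger_gap: 0.0858
```

```bash
python3 - <<'E'
from h import *
snap("w10",100,40,512,340,1.9)
E
```

```text
t 16.53 tcp [0.4706 0.002  0.1965] jaw 90.4 x [ 0.002 -0.001 -1.   ] gap 0.0858 F [ 0.3 -0.5 -0. ] q [-0.17  0.11 -0.21  1.25 -0.   -0.17]
t 16.58 tcp [0.47   0.0017 0.1956] jaw 90.4 x [ 0. -0. -1.] gap 0.0853 F [ 0.1 -0.3 -0.8] q [-0.17  0.11 -0.21  1.25 -0.   -0.17]
```

View pics/w10b.png

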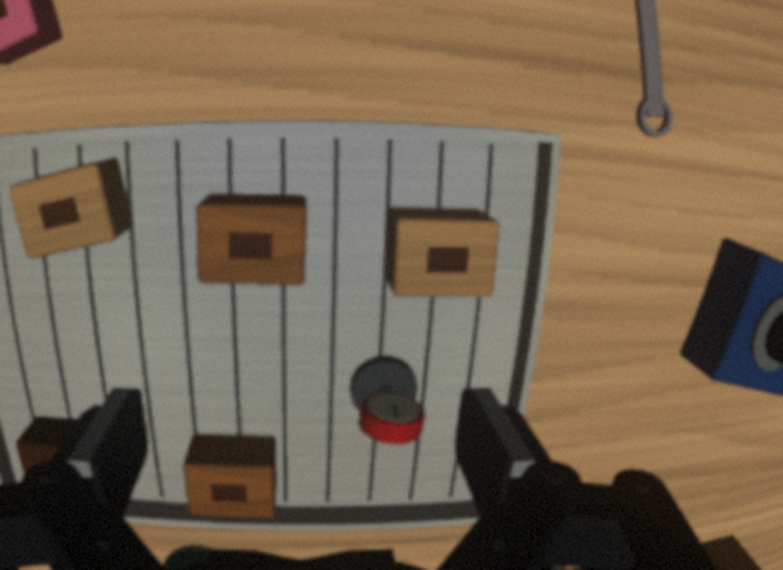

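```bash
python3 - <<'E'
from h import *
for L in [[(198,206),(306,206),(305,283),(198,282)],[(12,186),(98,166),(117,240),(28,257)],[(396,217),(498,222),(493,296),(399,295)],[(184,462),(276,465),(274,517),(184,515)]]:meas("w10",L,.05,100,40,1.9)
meas("w10",[(384,383)],.012,100,40,1.9)
def P(L,z): return [pt("side",185+(u+.5)/10-.5,95+(v+.5)/10-.5,z)[:2] for u,v in L]
def Q(L,z): return [pt("scene",325+(u+.5)/10-.5,225+(v+.5)/10-.5,z)[:2] for u,v in L]
a=np.array(Q([(330,75),(630,285),(390,500),(95,270)],.055));print(a.round(3),a.mean(0))
b=np.array(P([(135,185),(450,178),(460,355),(130,370)],.055));print(b.round(3),b.mean(0))
print("dots",np.array(Q([(458,188),(512,250),(513,320),(460,377)],.055)).round(3),np.array(P([(160,267),(187,226)],.055)).round(3))
E
```

```text
[[0.4472, -0.0589], [0.4473, 0.0049], [0.4945, 0.0047], [0.4943, -0.0609]] mean [ 0.4708 -0.0276] [np.float64(0.047), np.float64(0.064), np.float64(0.047), np.float64(0.066)] ang [np.float64(177.7), np.float64(89.9), np.float64(-0.2), np.float64(-90.1)]
[[0.4311, -0.1815], [0.4215, -0.1204], [0.4676, -0.111], [0.4779, -0.175]] mean [ 0.4495 -0.147 ] [np.float64(0.047), np.float64(0.062), np.float64(0.047), np.float64(0.065)] ang [np.float64(-172.0), np.float64(98.9), np.float64(11.5), np.float64(-80.8)]
[[0.453, 0.0583], [0.4543, 0.1226], [0.5021, 0.1244], [0.5018, 0.0628]] mean [0.4778 0.092 ] [np.float64(0.049), np.float64(0.064), np.float64(0.048), np.float64(0.062)] ang [np.float64(-174.7), np.float64(88.9), np.float64(2.1), np.float64(-90.3)]
[[0.629, -0.0802], [0.629, -0.0143], [0.6786, -0.0166], [0.6802, -0.0854]] mean [ 0.6542 -0.0491] [np.float64(0.051), np.float64(0.066), np.float64(0.05), np.float64(0.069)] ang [np.float64(174.2), np.float64(90.0), np.float64(-2.6), np.float64(-88.6)]
[[0.5828, 0.0636]] mean [0.5828 0.0636] [np.float64(0.0)] ang [np.float64(0.0)]
[[0.472 0.356]
 [0.494 0.458]
 [0.598 0.437]
 [0.575 0.336]] [0.53458334 0.39672175]
[[0.489 0.455]
 [0.594 0.428]
 [0.573 0.325]
 [0.468 0.348]] [0.53087078 0.38885224]
dots [[0.489 0.405]
 [0.501 0.427]
 [0.524 0.437]
 [0.55  0.434]] [[0.488 0.403]
 [0.502 0.425]]
```

```bash
python3 - <<'E'
from h import *
s(); a=go(.533,.392,.17,77.5,10,.5);print(pt("side",303,152,0))
E
```

```text
t 16.58 tcp [0.47   0.0017 0.1956] jaw 90.4 x [ 0. -0. -1.] gap 0.0853 F [ 0.1 -0.3 -0.8] q [-0.17  0.11 -0.21  1.25 -0.   -0.17]
[[0.3, 3.9, 0.7, 1.0, 0.0, 0.0, 0.5], [0.3, 3.9, 0.6, 1.0, 0.0, 0.0, 0.5], [0.2, 3.9, 0.5, 1.0, 0.0, 0.0, 0.5], [0.3, 3.9, 0.4, 1.0, 0.0, 0.0, 0.5], [0.2, 3.9, 0.4, 1.0, 0.0, 0.0, 0.5]]
[[0.3, 4.0, 0.3, 2.0, 0.0, 0.0, 0.5], [0.2, 4.0, 0.2, 1.0, 0.0, 0.0, 0.5], [0.3, 3.9, 0.1, 2.0, 0.0, 0.0, 0.5], [0.2, 4.0, -0.0, 1.0, 0.0, 0.0, 0.5], [0.3, 3.9, -0.1, 1.9, 0.0, 0.0, 0.5]]
end [0.5334 0.3916 0.1695] err deg 0.03
[0.78545889 0.21432881 0.        ]
```

Request:
{"op": "drive_tool", "data": {"plan": [[[0.2,3.9,0.7,1,0,0,0.5],[0.2,3.9,0.6,1,0,0,0.5],[0.2,3.9,0.5,1,0,0,0.5],[0.2,3.9,0.4,1,0,0,0.5],[0.2,3.9,0.4,1,0,0,0.5]]]}}

```text
clock: 17.0
tcp_pos: [0.5014, 0.1967, 0.1843]
orientation: [0.706, 0.029, 0.707, -0.03]
wrist_force: [0.7, -1.1, 0.2]
finger_gap: 0.0426
```

Request:
{"op": "drive_tool", "data": {"plan": [[[0.2,4,0.3,2,0,0,0.5],[0.2,4,0.2,1,0,0,0.5],[0.2,3.9,0.1,2,0,0,0.5],[0.2,4,0,1,0,0,0.5],[0.2,3.9,-0.1,2,0,0,0.5]]]}}

```text
clock: 17.42
tcp_pos: [0.5338, 0.3925, 0.1739]
orientation: [0.702, 0.078, 0.703, -0.079]
wrist_force: [1.1, 0.3, 0.4]
finger_gap: 0.0426
```

Request:
{"op": "drive_tool", "data": {"plan": [[[0,0,0,0,0,0,0.5],[0,0,0,0,0,0,0.5],[0,0,0,0,0,0,0.5],[0,0,0,0,0,0,0.5],[0,0,0,0,0,0,0.5]]]}}

```text
clock: 17.83
tcp_pos: [0.5342, 0.3899, 0.1759]
orientation: [0.703, 0.079, 0.703, -0.079]
wrist_force: [0.5, -0.1, 0.1]
finger_gap: 0.0426
```

```bash
python3 - <<'E'
from h import *
snap("w11",150,80,390,270,3.1)
E
```

```text
t 17.83 tcp [0.5342 0.3899 0.1759] jaw 77.2 x [-0. -0. -1.] gap 0.0426 F [ 0.5 -0.1  0.1] q [ 0.51  0.49  0.27  1.35 -0.    0.73]
t 17.88 tcp [0.5342 0.3901 0.1761] jaw 77.2 x [ 0.  0. -1.] gap 0.0429 F [ 0.6 -0.6  0.7] q [ 0.51  0.49  0.27  1.35 -0.    0.73]
```

View pics/w11b.png

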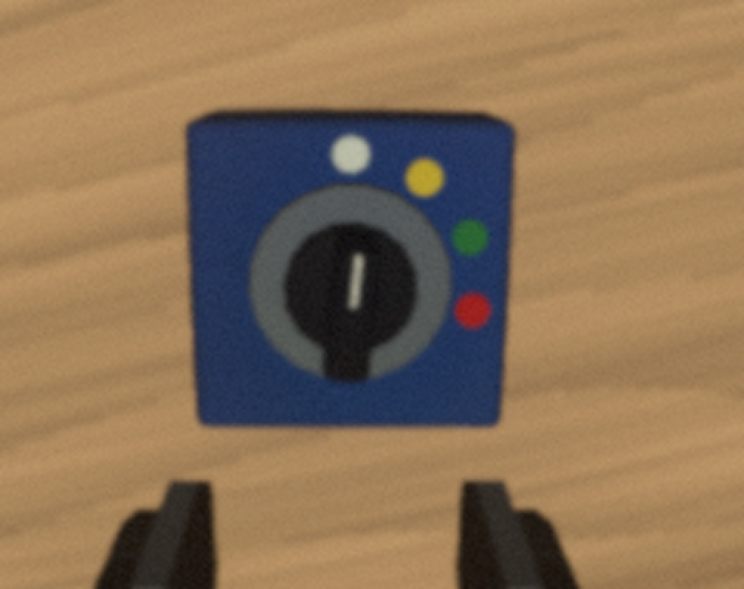

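```bash
python3 - <<'E'
from h import *
def m(L,z):meas("w11",L,z,150,80,3.1)
m([(188,128),(513,128),(500,425),(200,425)],.055)
m([(351,155),(424,178),(470,238),(473,310)],.056)
m([(250,283),(452,283)],.057)
m([(287,287),(417,287)],.072)
m([(354,308),(359,255)],.099)
m([(324,380),(370,380)],.099)
E
```

```text
[[0.4682, 0.3552], [0.4915, 0.4592], [0.5941, 0.4365], [0.5703, 0.3319]] mean [0.531  0.3957] [np.float64(0.105), np.float64(0.107), np.float64(0.105), np.float64(0.107)] ang [np.float64(167.2), np.float64(77.4), np.float64(-12.4), np.float64(-102.8)]
[[0.4892, 0.4051], [0.5017, 0.4268], [0.5247, 0.4379], [0.5495, 0.4343]] mean [0.5163 0.426 ] [np.float64(0.067), np.float64(0.025), np.float64(0.026), np.float64(0.025)] ang [np.float64(-154.2), np.float64(60.0), np.float64(25.7), np.float64(-8.2)]
[[0.5234, 0.3628], [0.5383, 0.4289]] mean [0.5309 0.3958] [np.float64(0.068), np.float64(0.068)] ang [np.float64(-102.7), np.float64(77.3)]
[[0.524, 0.3762], [0.5331, 0.4166]] mean [0.5286 0.3964] [np.float64(0.041), np.float64(0.041)] ang [np.float64(-102.7), np.float64(77.3)]
[[0.528, 0.3967], [0.513, 0.4015]] mean [0.5205 0.3991] [np.float64(0.016), np.float64(0.016)] ang [np.float64(-17.7), np.float64(162.3)]
[[0.5477, 0.3832], [0.5507, 0.3965]] mean [0.5492 0.3899] [np.float64(0.014), np.float64(0.014)] ang [np.float64(-102.8), np.float64(77.2)]
```

```bash
python3 - <<'E'
from h import *
s(); a=go(.531,.396,.067,72,5,.5)
E
```

```text
t 17.88 tcp [0.5342 0.3901 0.1761] jaw 77.2 x [ 0.  0. -1.] gap 0.0429 F [ 0.6 -0.6  0.7] q [ 0.51  0.49  0.27  1.35 -0.    0.73]
[[2.2, 0.1, -0.1, 1.0, 0.0, -0.0, 0.5], [2.2, 0.1, -0.1, 1.0, 0.0, -0.0, 0.5], [2.2, 0.1, -0.1, 1.0, 0.0, -0.0, 0.5], [2.2, 0.1, -0.1, 1.0, 0.0, -0.0, 0.5], [2.1, 0.1, -0.1, 1.2, 0.0, -0.0, 0.5]]
end [0.5307 0.3962 0.0671] err deg 0.04
```

Request:
{"op": "drive_tool", "data": {"plan": [[[2.2,0.1,-0.1,1,0,0,0.5],[2.2,0.1,-0.1,1,0,0,0.5],[2.2,0.1,-0.1,1,0,0,0.5],[2.2,0.1,-0.1,1,0,0,0.5],[2.1,0.1,-0.1,1,0,0,0.5]]]}}

```text
clock: 18.3
tcp_pos: [0.5306, 0.3966, 0.0664]
orientation: [0.699, 0.11, 0.698, -0.109]
wrist_force: [0.7, 0.0, -0.3]
finger_gap: 0.0428
```

```bash
python3 - <<'E'
from h import *
snap("w12",150,100,390,290,3.1)
for n in("side","scene"):
    im=env.read_camera(n); cv2.imwrite(f"pics/{n}2.png",im[:,:,::-1])
s()
crop("pics/side2.png","pics/s2b.png",175,70,255,160,6)
crop("pics/scene2.png","pics/s2c.png",320,170,410,290,5)
E
```

```text
t 18.3 tcp [0.5306 0.3966 0.0664] jaw 72.2 x [ 0.001  0.    -1.   ] gap 0.0428 F [ 0.7  0.  -0.3] q [ 0.52  0.54  0.08  1.11 -0.    0.83]
t 18.35 tcp [0.528  0.3955 0.0615] jaw 72.2 x [-0.005 -0.003 -1.   ] gap 0.0424 F [-1.  -0.9 -3.5] q [0.52 0.54 0.07 1.1  0.   0.83]
t 18.45 tcp [0.5292 0.3961 0.0655] jaw 72.3 x [-0.003 -0.002 -1.   ] gap 0.0429 F [-0.6  1.3  0.2] q [0.52 0.54 0.08 1.11 0.   0.83]
```

View pics/w12b.png

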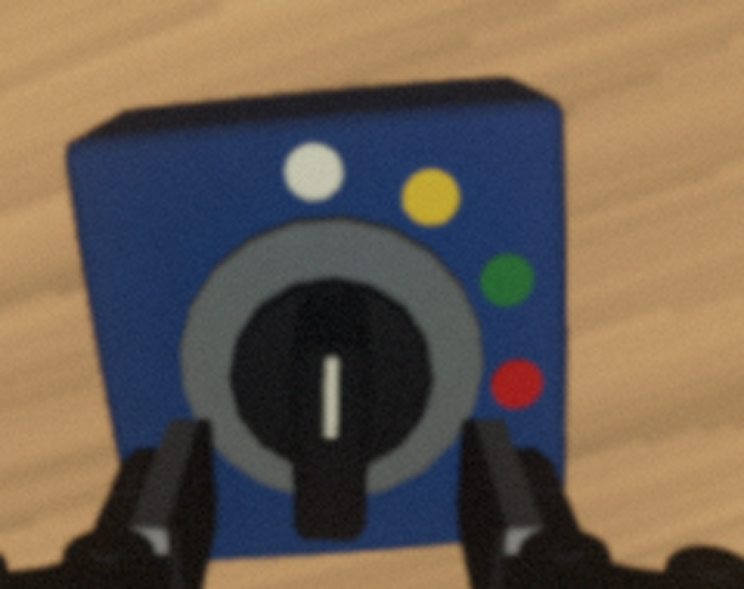

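View pics/s2b.png

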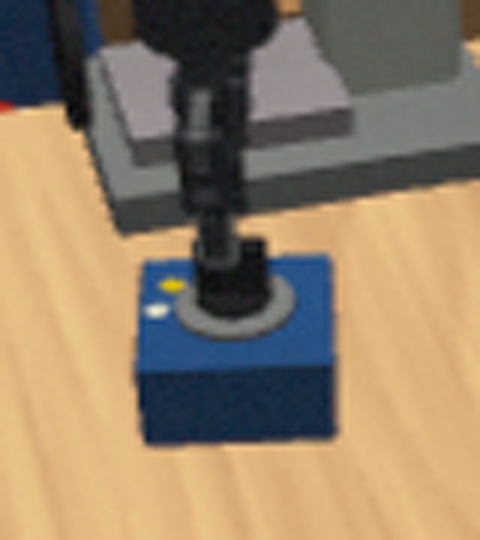

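View pics/s2c.png

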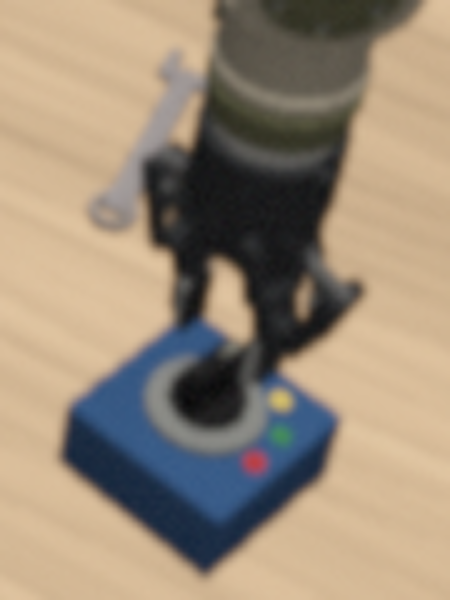

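```bash
python3 - <<'E'
from h import *
print(tri([ray("side",175+217/6,70+262/6),ray("scene",320+185/5,170+322/5)]))
E
```

```text
(array([0.52052036, 0.37113095, 0.09936693]), [np.float64(0.0006854293068097777), np.float64(0.0006854293068097944)])
```

Request:
{"op": "drive_tool", "data": {"plan": [[[0.8,0,0.1,0,0,0,0.5],[0.5,0,0,0,0,0,0.5],[0,0,0,0,0,0,0.5],[0,0,0,0,0,0,0.1],[0,0,0,0,0,0,0.1]]], "squeeze": 30}}

```text
clock: 18.87
tcp_pos: [0.5318, 0.3976, 0.0544]
orientation: [0.699, 0.109, 0.698, -0.108]
wrist_force: [0.7, 0.7, 0.3]
finger_gap: 0.0193
```

Request:
{"op": "drive_tool", "data": {"plan": [[[0,0,0,0,0,0,0.05],[0,0,0,0,0,0,0.05],[0,0,0,0,0,0,0.05],[0,0,0,0,0,0,0.05],[0,0,0,0,0,0,0.05]]]}}

```text
clock: 19.28
tcp_pos: [0.5311, 0.3955, 0.0546]
orientation: [0.699, 0.108, 0.698, -0.11]
wrist_force: [-1.4, -6.6, 4.8]
finger_gap: 0.0125
```

```bash
python3 - <<'E'
from h import *
snap("w13",150,100,390,290,3.1)
E
```

```text
t 19.28 tcp [0.5311 0.3955 0.0546] jaw 72.3 x [ 0.    -0.003 -1.   ] gap 0.0125 F [-1.4 -6.6  4.8] q [ 0.52  0.55  0.06  1.08 -0.    0.83]
t 19.33 tcp [0.5312 0.3955 0.0547] jaw 72.3 x [ 0.    -0.003 -1.   ] gap 0.0129 F [-2.  -6.5  5.4] q [ 0.52  0.55  0.06  1.08 -0.    0.83]
```

View pics/w13b.png

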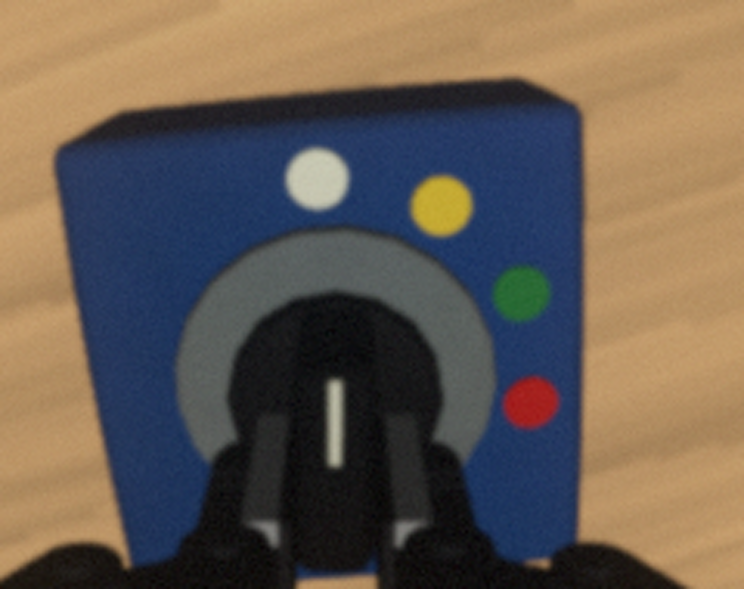

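Request:
{"op": "drive_tool", "data": {"plan": [[[0,-0.2,0,3,0,0,0.05],[0,0,0,7,0,0,0.05],[0,0,0,7,0,0,0.05],[0,0,0,7,0,0,0.05],[0,0,0,7,0,0,0.05]]]}}

```text
clock: 19.75
tcp_pos: [0.5312, 0.3954, 0.0547]
orientation: [0.644, 0.293, 0.643, -0.293]
wrist_force: [0.1, -1.7, 2.6]
finger_gap: 0.0123
```

Request:
{"op": "drive_tool", "data": {"plan": [[[0,0,0,7,0,0,0.05],[0,0,0,7,0,0,0.05],[0,0,0,7,0,0,0.05],[0,0,0,7,0,0,0.05],[0,0,0,4,0,0,0.05]]]}}

```text
clock: 20.17
tcp_pos: [0.5313, 0.3954, 0.0547]
orientation: [0.538, 0.46, 0.537, -0.459]
wrist_force: [-0.4, -2.0, 1.6]
finger_gap: 0.0125
```

Request:
{"op": "drive_tool", "data": {"plan": [[[0,0,0,0,0,0,0.05],[0,0,0,0,0,0,0.05],[0,0,0,0,0,0,0.05],[0,0,0,0,0,0,0.05],[0,0,0,0,0,0,0.05]]]}}

```text
clock: 20.58
tcp_pos: [0.5313, 0.3955, 0.0546]
orientation: [0.54, 0.458, 0.539, -0.457]
wrist_force: [-0.8, -2.7, 5.3]
finger_gap: 0.0127
```

```bash
python3 - <<'E'
from h import *
snap("w14",150,100,390,290,3.1)
E
```

```text
t 20.58 tcp [0.5313 0.3955 0.0546] jaw 9.4 x [ 0.001  0.    -1.   ] gap 0.0127 F [-0.8 -2.7  5.3] q [ 0.52  0.55  0.06  1.08 -0.    1.93]
t 20.63 tcp [0.5312 0.3954 0.0546] jaw 9.4 x [ 0.001  0.    -1.   ] gap 0.0126 F [-0.6 -2.8  5.9] q [ 0.52  0.55  0.06  1.08 -0.    1.93]
```

View pics/w14b.png

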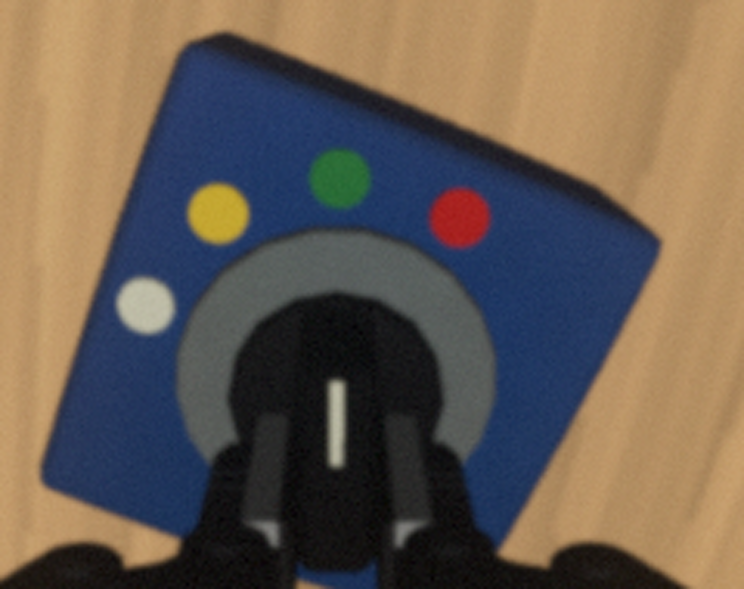

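Request:
{"op": "drive_tool", "data": {"plan": [[[0,0,0,0,0,0,0.5],[0,0,0,0,0,0,0.5],[0,0,0,0,0,0,0.5],[-2,0,0,0,0,0,0.5],[-4,0,0,0,0,0,0.5]]]}}

```text
clock: 21.05
tcp_pos: [0.5269, 0.3935, 0.1079]
orientation: [0.538, 0.454, 0.541, -0.461]
wrist_force: [0.0, -0.3, -0.9]
finger_gap: 0.043
```

Request:
{"op": "drive_tool", "data": {"plan": [[[-3,0,0,0,0,0,0.5],[-3,0,0,0,0,0,0.5],[0,0,0,0,0,0,0.5],[0,0,0,0,0,0,0.5],[0,0,0,0,0,0,0.5]]]}}

```text
clock: 21.47
tcp_pos: [0.5305, 0.3955, 0.173]
orientation: [0.539, 0.457, 0.539, -0.458]
wrist_force: [-0.3, -0.7, -0.4]
finger_gap: 0.0425
```

```bash
python3 - <<'E'
from h import *
snap("w15",150,80,390,270,3.1)
im=env.read_camera("side"); cv2.imwrite("pics/side3.png",im[:,:,::-1])
crop("pics/side3.png","pics/s3b.png",180,155,345,305,4)
E
```

```text
t 21.47 tcp [0.5305 0.3955 0.173 ] jaw 9.4 x [-0. -0. -1.] gap 0.0425 F [-0.3 -0.7 -0.4] q [0.52 0.49 0.27 1.34 0.   1.93]
t 21.52 tcp [0.53   0.3952 0.1721] jaw 9.4 x [-0.002 -0.001 -1.   ] gap 0.0426 F [-1.   0.6 -0.7] q [0.52 0.49 0.26 1.34 0.   1.93]
```

View pics/w15b.png

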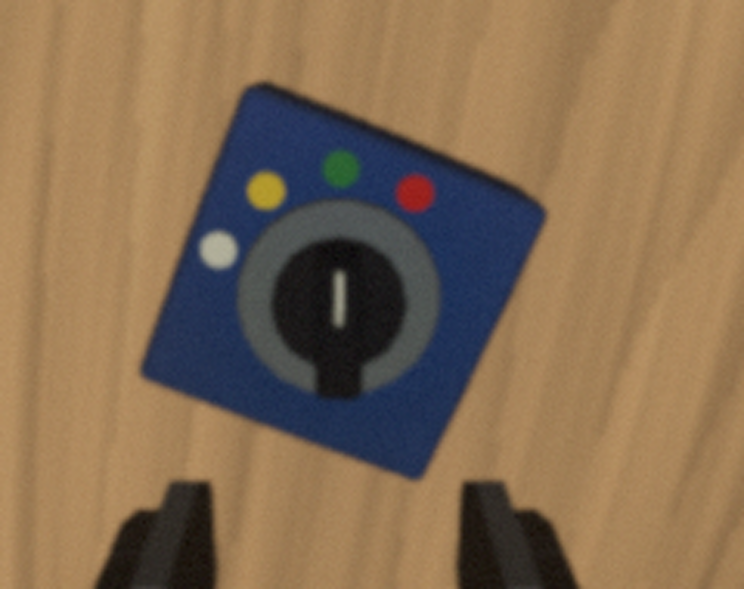

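View pics/s3b.png

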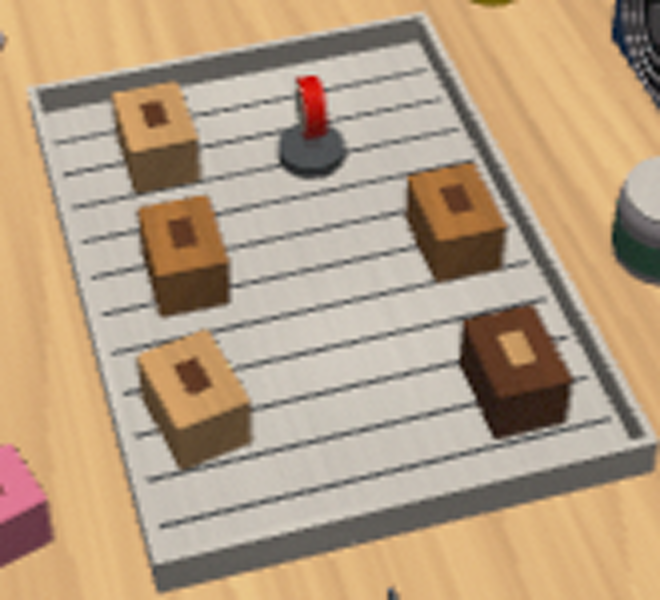

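View pics/side3.png

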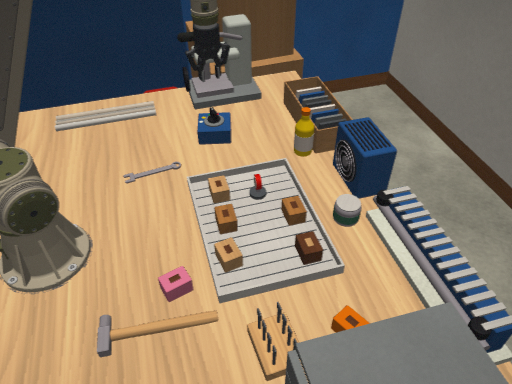

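```bash
python3 - <<'E'
from h import *
import itertools
d={"h3":[(114,93),(180,83),(198,142),(132,152)],"h0":[(138,208),(210,196),(229,250),(157,262)],"h1":[(138,352),(208,330),(250,400),(180,420)],"h4":[(408,175),(473,162),(504,228),(437,242)],"h2":[(463,325),(533,307),(570,375),(497,395)]}
c={k:np.mean([pt("side",180+(u+.5)/4-.5,155+(v+.5)/4-.5,.05)[:2] for u,v in L],0) for k,L in d.items()}
t=np.mean([pt("side",180+u/4.8,155+v/4.8,.03)[:2] for u,v in [(38,107),(508,18),(790,530),(188,685)]],0)
for k in c: print(k,(c[k]-t).round(3))
print(sorted((round(float(np.linalg.norm(c[a]-c[b])),3),a,b) for a,b in itertools.combinations(c,2))[:4])
def m(L,z):meas("w15",L,z,150,80,3.1)
m([(339,325),(339,270)],.099); m([(218,250)],.056)
m([(245,90),(545,212),(418,478),(143,373)],.055);s()
E
```

```text
h3 [-0.076  0.138]
h0 [-0.082  0.025]
h1 [-0.104 -0.099]
h4 [ 0.099 -0.001]
h2 [ 0.091 -0.134]
[(0.113, 'h3', 'h0'), (0.125, 'h0', 'h1'), (0.133, 'h4', 'h2'), (0.183, 'h0', 'h4')]
[[0.5304, 0.3986], [0.5277, 0.4146]] mean [0.529  0.4066] [np.float64(0.016), np.float64(0.016)] ang [np.float64(-80.6), np.float64(99.4)]
[[0.4889, 0.4049]] mean [0.4889 0.4049] [np.float64(0.0)] ang [np.float64(0.0)]
[[0.49, 0.4584], [0.5938, 0.4356], [0.5702, 0.3335], [0.4681, 0.3573]] mean [0.5305 0.3962] [np.float64(0.103), np.float64(0.106), np.float64(0.105), np.float64(0.105)] ang [np.float64(77.7), np.float64(-12.4), np.float64(-103.0), np.float64(166.9)]
t 21.57 tcp [0.5298 0.3951 0.1717] jaw 9.4 x [-0.003 -0.001 -1.   ] gap 0.0429 F [-0.1  0.4  0.1] q [0.52 0.49 0.26 1.34 0.   1.93]
```

```bash
python3 - <<'E'
from h import *
print(env.hand_in())
E
```

```text
the job is handed in; nothing more can be done
None
```

The five heads are spread flat in one layer in the tray and the fan selector is on green. I handed the job in at about 21.6 s of the 72 s allowed; no verdict was reported.

- **What I moved:** I picked head4, head3, head2 and head0 off the heap and set each down on its own spot. head1 stayed where it lay. I then gripped the knob bar, turned it 63° clockwise, let go and lifted clear.
- **Spacing:** The closest pair of heads (head3 and head0) measured 113 mm in the last side picture and about 120 mm in the wrist picture. Both are over the 100 mm needed.
- **Quarters:** Each quarter of the tray holds a head or the thermometer. The last pictures show every head lying flat on the tray floor.
- **Selector:** The pointer measured about 1.19 rad against the 1.2 rad for green.
- **Left alone:** The thermometer foot measured within a few millimetres of where it started. I checked the other bench items by eye only, and they look unmoved. The gripper was open and about 10 cm above the knob at hand-in.

**What disagreed:**
- **Fingertip height:** In the pictures the fingertips sit about 35 mm higher than the reported tool position. My first attempt on head4 closed on empty air because of this, and I corrected for it from then on.
- **Side and wrist views:** They differ by about 5–8 mm in position, which is within the spacing margins.

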